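# Gauge a collar between the slide jaws

## Task

Take the white-and-black collar up and off its peg on the blue rack and lay it gently across the two steel rods of the slide gauge, between the jaws, sliding the jaw open first to make room. Then slide the red-tabbed jaw shut on it until the collar is squeezed end to end against the fixed jaw and the yellow-banded sprung tip is pushed in about half way, never fully, and let go of everything so that it stays like that. Don't drop the collar and leave the other things where they are.

Things in the scene. Friction and masses are not known exactly. Their poses are not given: they have to be found in the camera images.
- gauge: Grey slide gauge, fixed, yawed up to 0.45 rad. Measures along its y; z up; origin on the table. Plate x -70..70, y -160..115, top z 20 mm. Two steel rods dia 10 along y, y -15..75, at x = +-13, tops z 35: cradle for the collar, bore along y, centre then at x 0, z 55, free to slide along y. Beside the rods (|x| over 18, y over 0) only the bare plate. Black read-out box y -156..-134, top z 65.
- anvil: Fixed steel jaw at the gauge's +y end: 46 mm wide (x), 26 thick (y), top 85 mm above the table. Origin at the lower edge of its flat measuring face, gauge (0, 75, 20) mm; the face looks to gauge -y. Axes as the gauge's.
- carriage (a joint): Travel of the sliding jaw, m: 0 fully open to 0.065, growing along gauge +y towards the fixed jaw. Clear gap (tip out) = 70 mm minus this: a 30 mm collar against the fixed jaw is touched at 0.040, tip half in at 0.045. Starts 0.045 to 0.062, too narrow. Stiff (8 N friction); stays where left. Aluminium block 56 (x) x 45 (y) mm under the tab, top 54 mm above the table.
- tab (a point): Middle of the red tab standing on the carriage, the grip for sliding it: 12 mm thick (gauge x), 30 mm long (gauge y), 54 to 98 mm above the table. This point is 85 mm above the table, at gauge x 0, y -40.5 mm plus the carriage's travel. Axes as the gauge's. Room to grip it across its thickness from above.
- tip (a joint): How far the sprung tip is pushed into the carriage, m: 0 out (free) to 0.010 bottomed. Spring 0.8 N per mm, so half way is 5 mm and 4 N. A 10 mm long yellow band on its stem, beside the carriage, vanishes into the carriage as the tip is pushed.
- tip_face: Steel plate of the sprung tip, on the carriage's +y side: 44 mm wide (gauge x), 8 mm thick, 37 to 79 mm above the table. Origin in the middle of its measuring face (looks along gauge +y), 58 mm above the table, at gauge y = 5 mm + carriage travel - tip travel. Axes as the gauge's.
- rack: Blue peg rack, fixed, yawed up to 0.4 rad; origin on the table, base 100 x 260 x 12 mm. Two end posts carry a bar, x 30..42 mm, z 112..138, with three level steel pegs dia 8 at y = -90, 0, 90, z 125, reaching out to x -34, where the end turns up to z 139. To free a collar: lift it about 16 mm (bore centred on the upturned end), then draw it out along rack -x by 50 mm or more.
- white_collar: The collar to gauge: ring with white flange end and black ribbed barrel, outside dia 46, bore 30, length 30 mm, 90 g (hidden factor 0.7 to 1.4). Origin at its centre, x along the bore. Starts on any one of the rack's pegs, x along the rack's x, centre 11 mm below the peg's centre line (z 114 mm) and 2 to 8 mm to the -x side of the rack's origin. Either end may face the fixed jaw.
- brass_collar: Bystander: plain brass collar of the same size on another peg; origin at its centre, x along the bore.
- blue_collar: Bystander: plain blue collar of the same size on the remaining peg; origin at its centre, x along the bore.
- setting_block: Bystander: small steel block 18 x 30 x 18 mm lying loose on the gauge's plate beside the carriage, around gauge x = -55, y = -85 mm; origin under its centre.
- pin_jar: Bystander: amber jar, 42 mm diameter, 85 mm high, standing at the back between gauge and rack; origin under its centre.
- screwdriver: Bystander: orange-handled screwdriver lying at the robot's left; origin under its middle.
- cleaner: Bystander: blue bottle, 60 mm diameter, 160 mm high, standing at the robot's right; origin under its centre.
Not all that is in view belongs to the job. Of the things that look like the white_collar, the smallest one is meant.

How it is judged:
By the outcome, as a careful person would: the job done as asked, in the order asked, and still so for the second after the job is handed in, with the robot touching nothing.
It also fails if it takes over 66 s, if anything falls off the work surface, if the arm or the gripper's body presses on something with over 40 N, if the wrist force passes 120 N, or if a joint passes its speed limit or range.

## Robot

A 6-joint arm with a two-finger parallel gripper is mounted at the origin on the work surface. World frame = base frame: x ahead of the robot, y to its left, z up, the work surface at z = 0. Lengths are in m, angles in rad, forces in N, time in s.
With the tool pointing down it reaches from about 0.3 to 0.75 m from the base axis. Payload 8.5 kg.
Tool frame: the origin (TCP) lies where the fingers leave the gripper's body, on its centre line; the fingertips stand 64 mm ahead of it and the grasp point (between the pads) lies 45 mm ahead of it (r.hold_point_z is the distance from the TCP to the grasp point, in m); z points along the fingers, x is the direction in which the jaws open and shut, and the axes are right-handed (so a half turn about z gives the same grasp; the last joint's range is limited). The gripper opens to 88 mm and grips with 3 to 60 N. Pads are 18 mm wide; open, the fingers measure 123 mm over their backs; the gripper's body (75 mm by 187 mm) begins 45 mm behind the grasp point.
Start: joints at [-1.493, 0.381, 1.297, -0, 1.464, -0.215], TCP at [0.159, -0.527, 0.303] pointing down, gripper open.
Joint ranges: [-3.11, 3.11], [-0.89, 2.33], [0.22, 2.48], [-1.42, 4.56], [0.17, 2.85], [-2.88, 2.88]. Speed limits (rad/s): [2.39, 2.39, 3.14, 3.14, 3.14, 3.14].

## Interface

Orientations are given as a 3x3 rotation matrix whose columns are the frame's x, y, z axes.
In Python, from workcell import telemetry, camera, calibration, ticket, r gives the robot as it stands.
- The arm moves only by the shell command python3 -m inch 'ROWS' [FORCE]. ROWS is JSON, a list of rows, each a list of 3 entries, a list of its own where there are three numbers: the shift along the tool's x, y, z normalised to -1 to 1, where 1 is 4 cm, then the turn, a rotation vector about the tool's x, y, z normalised to -1 to 1, where 1 is 5 degrees, then the opening, from 0 (shut) to 1 (fully open). In form: [[[tx, ty, tz], [wx, wy, wz], jaw], ...]. A call has 1 to 8 rows; each row shifts and turns the commanded pose from where the row before left it, along the tool's axes as they then stand; what a row does not reach is not made up. A row lasts 1/12 s, in which the tool goes at most 41.7 mm and 7.16 degrees, less where a joint would pass 70% of its speed; a pose out of reach is approached as far as the arm can. A call with a number of a shift or a turn outside -1 to 1 is refused whole. A call with a gripper value outside its range is refused whole. The fingers move at their own pace and stop on an object; FORCE is the grip in N (left out, the last holds). Time passes only in rows, so rows that do not move let the fingers close. It gives the time, the measured TCP pose, the force and the opening at its end, in the units of the state.
- telemetry.observe(): the state, without advancing time (a new reading comes with each control period).
- camera(name): name is "side" or "top"; returns the picture (400x640x3 uint8, blue, green, red); there is no depth.
- calibration(name): a dict with "fx", "fy", "cx", "cy" (pixels), "xyz" and "rotation" of the camera in the world. Camera axes: x right, y up, looking along -z (the intrinsics and any distortion apply to the point x, -y, -z); pixel columns grow to the right and rows downward; lengths in m; the calibration is good to about 2 mm. A picture is of the moment at which its call begins. calibration takes no time and is no camera call.
- ticket.sign_off(): hands the job in, once; it reports no verdict.
The state is a dict: "time_s": time; "q": joint angles; "dq": joint speeds; "effort": joint torques, N m; "ee_pos": TCP position; "tcp_rot": TCP orientation; "force": force on the tool from outside, world axes, zero at the start; "torque": the same for the moment, N m; "grip_width": opening from 0.0 (shut) to 1.0 (fully open).
Only numpy, scipy, OpenCV 4.12 (cv2) and the standard library are available. Lean on these libraries where they do the work, as an engineer would, in place of code of your own. Each camera call takes 0.05 s, during which the arm holds its last target.

## Working session

There is one attempt and no reset: what is moved stays moved. The work goes in short steps, Python scripts to look and compute and a shell command to move; the robot and the scene stay as the last step left them, time stands still between calls to the robot, and variables do not carry over. Pictures are saved under pics/ and viewed, and the job is handed in when it is done.

```bash
mkdir -p pics; ls; python3 - <<'E'
from workcell import telemetry, camera, calibration, ticket, r
import cv2
print(telemetry.observe(), r.hold_point_z)
for n in("side","top"):
    cv2.imwrite(f"pics/{n}0.png",camera(n)); print(n,calibration(n))
E
```

```text
pics
{'time_s': 0.0, 'q': array([-1.49327972e+00,  3.81176086e-01,  1.29825949e+00, -4.87775074e-06,
        1.46360848e+00, -2.15273932e-01]), 'dq': array([-0.00164501,  0.0006244 , -0.00017433,  0.00090745,  0.00040586,
       -0.00022968]), 'effort': array([-1.43963007e-03, -4.37935710e+01, -2.24557596e+01,  7.12402398e-02,
        3.52644233e-02, -1.41521737e-04]), 'ee_pos': array([ 0.15873889, -0.52638995,  0.30214883]), 'tcp_rot': array([[ 2.88625547e-01, -9.57442051e-01, -1.17230875e-04],
       [-9.57441006e-01, -2.88625409e-01,  1.44667522e-03],
       [-1.41894349e-03, -3.05305778e-04, -9.99998947e-01]]), 'force': array([-0.34585126, -0.34002474, -0.2809647 ]), 'torque': array([-0.03088818,  0.02762311, -0.01657151]), 'grip_width': 1.0010347791848455} 0.0453
side {'fx': 499.41413811153404, 'fy': 499.41413811153404, 'cx': 309.9956961004067, 'cy': 194.72155031350147, 'xyz': array([0.14527589, 0.97237977, 0.81970705]), 'rotation': array([[-0.93276838,  0.19468869, -0.30338006],
       [-0.35997   , -0.5476582 ,  0.75530927],
       [-0.0190984 ,  0.81373633,  0.58092034]])}
top {'fx': 374.3512081981364, 'fy': 374.3512081981364, 'cx': 316.4858104831516, 'cy': 201.5582683837477, 'xyz': array([0.3767595 , 0.01557528, 1.35043788]), 'rotation': array([[ 0.00230534,  0.99100033, -0.13383956],
       [-0.99983414,  0.00470221,  0.01759517],
       [ 0.01806616,  0.1337768 ,  0.9908468 ]])}
```

View pics/side0.png

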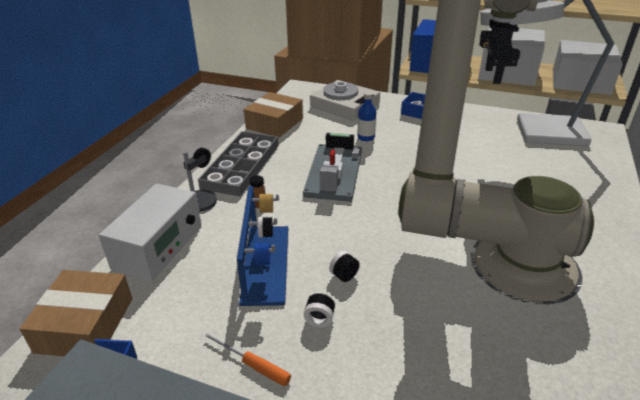

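View pics/top0.png

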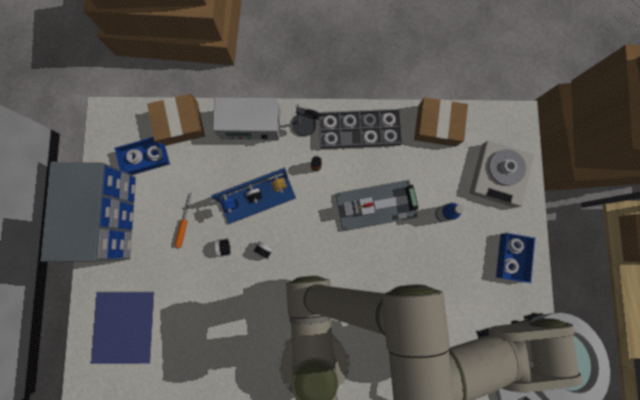

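The candidates for the white_collar are the one on the rack's middle peg (top 254,192; side 266,226), two lying loose on the table (top 222,247 and 262,251), and the trays of rings. The one on the peg is both the smallest and on the rack. I'll confirm that in enlarged crops.

```bash
python3 - <<'E'
import cv2
s=cv2.imread("pics/side0.png");t=cv2.imread("pics/top0.png")
def c(im,x0,y0,w,h,k,n): cv2.imwrite("pics/"+n,cv2.resize(im[y0:y0+h,x0:x0+w],None,fx=k,fy=k,interpolation=cv2.INTER_CUBIC))
c(s,200,170,160,120,5,"s_rack.png");c(s,290,110,100,100,6,"s_g.png");c(t,200,160,110,80,7,"t_rack.png");c(t,320,170,110,70,7,"t_g.png")
E
```

```text
(no output)
```

View pics/s_rack.png

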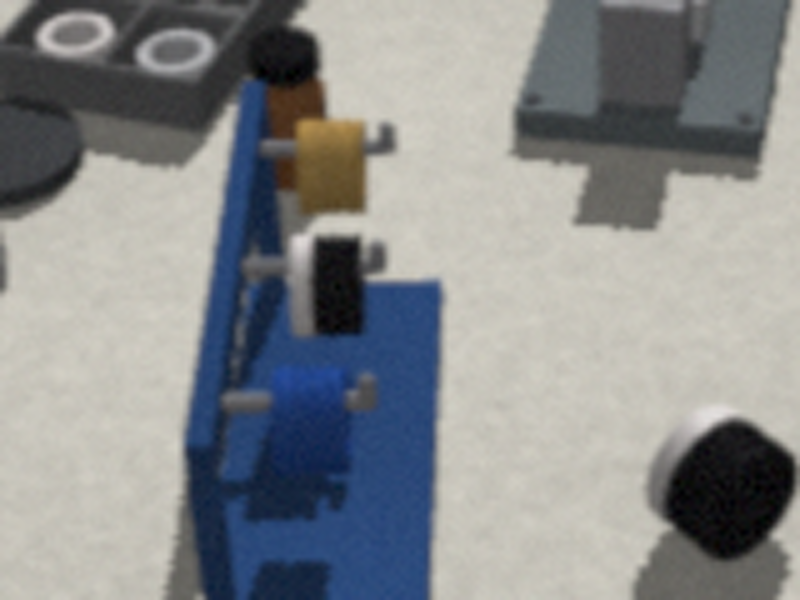

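View pics/s_g.png

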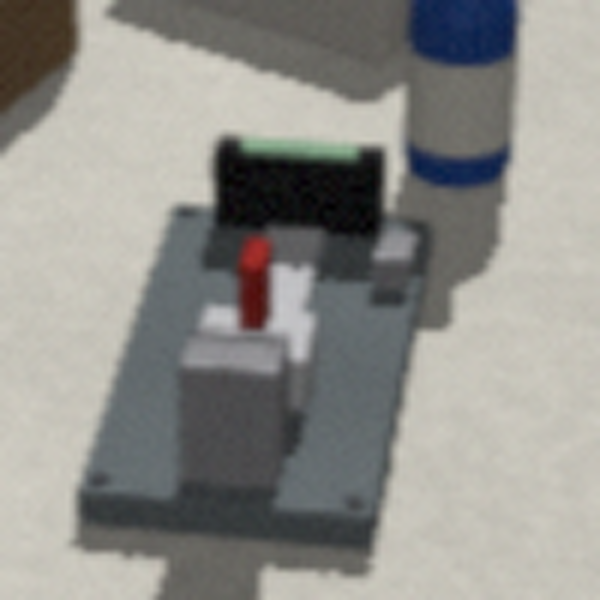

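View pics/t_rack.png

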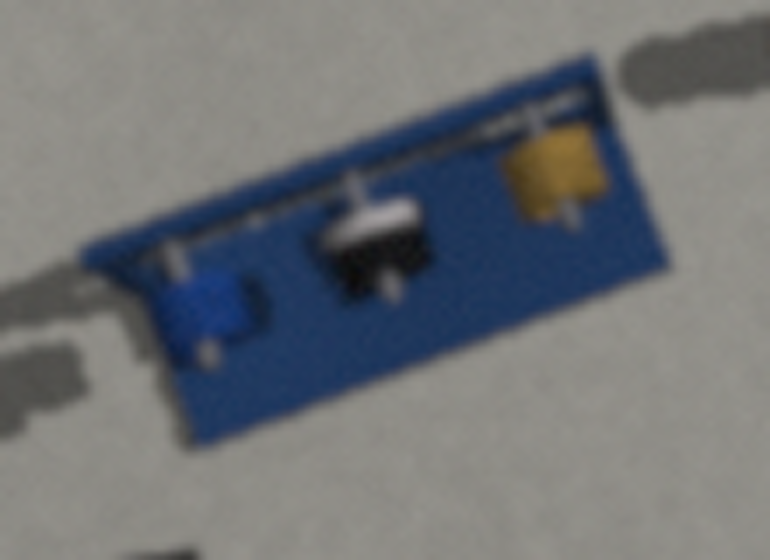

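View pics/t_g.png

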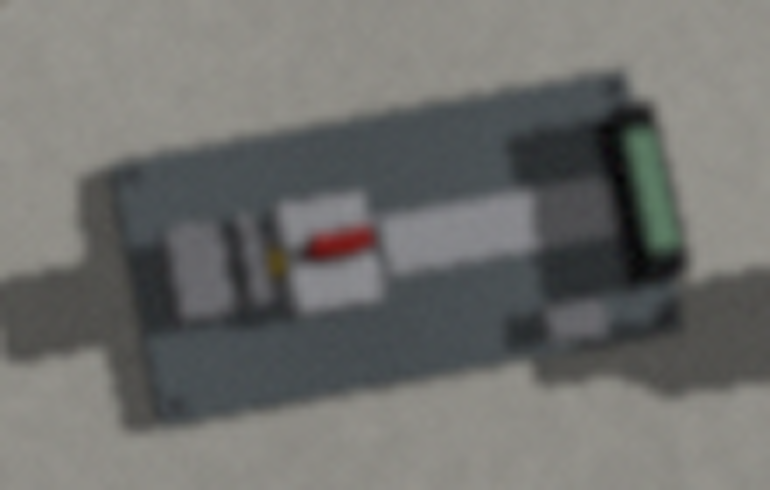

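The collar on the middle peg (side crop 330,285) matches its 46 mm brass and blue neighbours in size, and it has a white flange and a ribbed black barrel. The loose ones on the table look larger, so this is the one. Next I'll fit the rack and gauge poses.

```bash
cat > h.py <<'E'
import numpy as np, cv2
from scipy.optimize import least_squares
from workcell import telemetry, camera, calibration, r
CAL={n:calibration(n) for n in("side","top")}
def proj(n,P):
    c=CAL[n];p=(np.atleast_2d(P)-c["xyz"])@c["rotation"]
    return np.c_[c["cx"]+c["fx"]*p[:,0]/-p[:,2], c["cy"]-c["fy"]*p[:,1]/-p[:,2]]
def ray_z(n,uv,z):
    c=CAL[n];d=c["rotation"]@np.array([(uv[0]-c["cx"])/c["fx"],-(uv[1]-c["cy"])/c["fy"],-1]);return c["xyz"]+d*(z-c["xyz"][2])/d[2]
def T(p,P):
    P=np.atleast_2d(P)/1000.;c,s=np.cos(p[2]),np.sin(p[2])
    return np.c_[p[0]+c*P[:,0]-s*P[:,1],p[1]+s*P[:,0]+c*P[:,1],P[:,2]]
def full(u,k,o): return (np.array(u,float)+.5)/k-.5+np.array(o)
def fit(obs,x0):
    f=lambda p:np.concatenate([(proj(n,T(p,P))-uv).ravel() for n,P,uv in obs])
    s=least_squares(f,x0,loss="soft_l1");return s.x,f(s.x).reshape(-1,2)
def crop(n,im,x0,y0,w,h,k,name): cv2.imwrite("pics/"+name,cv2.resize(im[y0:y0+h,x0:x0+w],None,fx=k,fy=k,interpolation=cv2.INTER_CUBIC))
E
python3 - <<'E'
from h import *
np.set_printoptions(precision=4,suppress=True)
t=lambda u:full(u,7,(200,160)); s=lambda u:full(u,5,(200,170))
R=[("top",(-50,130,12),t((192,447))),("top",(-50,-130,12),t((670,268))),("top",(42,130,138),t((85,245))),("top",(42,-130,138),t((595,55))),
("top",(-34,90,139),t((208,352))),("top",(-34,0,139),t((392,288))),("top",(-34,-90,139),t((570,211))),
("side",(-34,90,139),s((366,378))),("side",(-34,0,139),s((374,248))),("side",(-34,-90,139),s((388,128))),("side",(-50,-130,12),s((440,283)))]
p,e=fit(R,[.45,.15,0.3]);print(p);print(e)
t=lambda u:full(u,7,(320,170)); s=lambda u:full(u,6,(290,110))
G=[("top",(70,115,20),t((117,168))),("top",(-70,115,20),t((155,422))),("top",(70,-160,20),t((625,72))),
("top",(0,88,85),t((200,270))),("side",(70,115,20),s((80,490))),("side",(-70,115,20),s((376,518))),("side",(70,-160,20),s((172,208))),("side",(-70,-160,20),s((430,225))),
("side",(23,101,85),s((180,368))),("side",(-23,101,85),s((284,374)))]
g,e=fit(G,[.45,-.15,0.1]);print(g);print(e)
np.savez("pose.npz",rack=p,g=g)
# tab travel
for n,uv in(("top",t((340,242))),("side",s((258,243)))):
    P=ray_z(n,uv,.098);d=P[:2]-g[:2];c,sn=np.cos(g[2]),np.sin(g[2])
    print(n,"tab gauge xy",d[0]*c+d[1]*sn,-d[0]*sn+d[1]*c,"travel",-d[0]*sn+d[1]*c+.0405)
# collar x extents: top crop at z=137 (top of ring)
tt=lambda u:full(u,7,(200,160))
for u in((375,212),(392,262)):
    P=ray_z("top",tt(u),.137);d=P[:2]-p[:2];c,sn=np.cos(p[2]),np.sin(p[2]);print("collar",d[0]*c+d[1]*sn,-d[0]*sn+d[1]*c)
E
```

```text
[0.5729 0.2072 0.3669]
[[ 0.0258 -0.6236]
 [ 0.12   -0.6036]
 [-2.3978 -1.0956]
 [-0.3401 -1.4594]
 [-0.7323  0.9235]
 [-0.7865  0.3189]
 [-0.2319  1.6638]
 [ 0.043  -0.3042]
 [ 0.9667 -1.322 ]
 [ 0.3761 -0.9739]
 [-0.1424 -0.8214]]
[ 0.5413 -0.2001  0.1903]
[[-1.4938 -0.6713]
 [ 0.6874  1.301 ]
 [ 0.1349 -0.7255]
 [-0.3512  0.2712]
 [-0.5713  0.4154]
 [ 0.2845  0.1774]
 [ 0.2496 -1.214 ]
 [ 0.7114 -0.8967]
 [ 0.0681 -0.2647]
 [-0.4471  0.1001]]
top tab gauge xy 0.0002693401908788642 0.01895961202905352 travel 0.05945961202905352
side tab gauge xy 0.0007344162376324672 0.009165070240803073 travel 0.04966507024080308
collar 0.0030607041214653877 -0.007219942803607012
collar -0.022019972297367872 -0.006685809373235497
```

```bash
cat >> h.py <<'E'
def plan(goal,yaw):
    """goal: grasp point world, yaw of tool x. prints turn units and shift units (tool axes AFTER the turn)"""
    s=telemetry.observe();R=s["tcp_rot"];y0=np.arctan2(R[1,0],R[0,0])
    d=(yaw-y0+np.pi/2)%np.pi-np.pi/2
    yw=y0+d; gp=s["ee_pos"]+R[:,2]*r.hold_point_z
    Rn=np.array([[np.cos(yw),np.sin(yw),0],[np.sin(yw),-np.cos(yw),0],[0,0,-1]]).T@np.eye(3)
    Rn=np.c_[[np.cos(yw),np.sin(yw),0],[np.sin(yw),-np.cos(yw),0],[0,0,-1]]
    v=Rn.T@(np.array(goal)-gp)
    print("turn z units(5deg) total %.2f (yaw %.1f deg)"%(-np.degrees(d)/5,np.degrees(yw)),"shift units(40mm) total",np.round(v/0.04,3), "tilt",np.round(R[:2,2],4),"gp",np.round(gp,4),"F",np.round(s["force"],2),"w %.3f t %.2f q"%(s["grip_width"],s["time_s"]),np.round(s["q"],2))
E
python3 - <<'E'
from h import *
z=np.load("pose.npz");g=z["g"];p=z["rack"]
for uv in((371,152),):print("bottle",ray_z("side",uv,0))
tab=T(g,(0,14,85))[0];print("tab",tab)
c=T(p,(-5,0,114))[0];print("collar",c, "brass",T(p,(-5,-90,114)))
plan([tab[0],tab[1],.16],g[2])
E
```

```text
bottle [ 0.47417639 -0.37792967  0.        ]
tab [ 0.53861648 -0.18633175  0.085     ]
collar [0.56823692 0.20545088 0.114     ] brass [[0.60052521 0.12144216 0.114     ]]
turn z units(5deg) total -16.83 (yaw 10.9 deg) shift units(40mm) total [10.934 -6.551  2.423] tilt [-0.0001  0.0012] gp [ 0.1587 -0.5264  0.2569] F [-0.18 -1.64  0.14] w 0.997 t 0.10 q [-1.49  0.38  1.3  -0.    1.46 -0.22]
```

```bash
python3 -m inch '[[[0,0,0],[0,0,-0.99],0.6],[[0,0,0],[0,0,-0.99],0.6],[[0,0,0],[0,0,-0.99],0.6],[[0,0,0],[0,0,-0.99],0.6],[[0,0,0],[0,0,-0.99],0.6],[[0,0,0],[0,0,-0.99],0.6],[[0,0,0],[0,0,-0.99],0.6],[[0,0,0],[0,0,-0.99],0.6]]' 20
python3 -m inch '[[[0,0,0],[0,0,-0.99],0.6],[[0,0,0],[0,0,-0.99],0.6],[[0,0,0],[0,0,-0.99],0.6],[[0,0,0],[0,0,-0.99],0.6],[[0,0,0],[0,0,-0.99],0.6],[[0,0,0],[0,0,-0.99],0.6],[[0,0,0],[0,0,-0.99],0.6],[[0,0,0],[0,0,-0.99],0.6]]'
python3 -m inch '[[[0,0,0],[0,0,-0.99],0.6],[[0.9,-0.54,0],[0,0,0],0.6],[[0.9,-0.54,0],[0,0,0],0.6],[[0.9,-0.54,0],[0,0,0],0.6],[[0.9,-0.54,0],[0,0,0],0.6],[[0.9,-0.54,0],[0,0,0],0.6],[[0.9,-0.54,0],[0,0,0],0.6],[[0.9,-0.54,0],[0,0,0],0.6]]'
python3 - <<'E'
from h import *
g=np.load("pose.npz")["g"];tab=T(g,(0,14,85))[0]
plan([tab[0],tab[1],.16],g[2])
E
```

```text
time_s: 0.77
ee_pos: [0.1587, -0.5265, 0.3024]
tcp_rot: [[0.835, -0.55, -0.0], [-0.55, -0.835, 0.001], [-0.001, -0.001, -1.0]]
force: [0.6, -0.5, -0.3]
grip_width: 0.601
time_s: 1.43
ee_pos: [0.1587, -0.5265, 0.3024]
tcp_rot: [[0.994, 0.108, -0.0], [0.108, -0.994, 0.001], [0.0, -0.001, -1.0]]
force: [-0.2, -0.5, -0.1]
grip_width: 0.601
time_s: 2.1
ee_pos: [0.377, -0.3301, 0.3026]
tcp_rot: [[0.982, 0.189, -0.0], [0.189, -0.982, 0.0], [-0.0, -0.0, -1.0]]
force: [0.2, -0.2, 0.4]
grip_width: 0.602
turn z units(5deg) total 0.00 (yaw 10.9 deg) shift units(40mm) total [ 4.648 -2.764  2.433] tilt [-0.0002  0.0003] gp [ 0.377  -0.3301  0.2573] F [ 0.22 -0.2   0.42] w 0.602 t 2.10 q [-0.96  0.3   1.43  0.    1.42 -1.15]
```

```bash
python3 -m inch '[[[0.93,-0.553,0],[0,0,0],0.6],[[0.93,-0.553,0],[0,0,0],0.6],[[0.93,-0.553,0],[0,0,0],0.6],[[0.93,-0.553,0],[0,0,0],0.6],[[0.93,-0.552,0],[0,0,0],0.6],[[0,0,0.8],[0,0,0],0.6],[[0,0,0.8],[0,0,0],0.6],[[0,0,0.8],[0,0,0],0.6]]'
python3 -m inch '[[[0,0,0],[0,0,0],0.6]]'
python3 - <<'E'
from h import *
g=np.load("pose.npz")["g"];tab=T(g,(0,14,85))[0]
plan(tab,g[2])
s=camera("side");t=camera("top")
a=cv2.resize(s[100:220,270:410],None,fx=5,fy=5,interpolation=cv2.INTER_CUBIC)
cv2.imwrite("pics/s1.png",a);crop("t",t,310,160,120,90,6,"t1.png")
E
```

```text
time_s: 2.77
ee_pos: [0.5318, -0.1924, 0.2054]
tcp_rot: [[0.982, 0.191, 0.0], [0.191, -0.982, -0.0], [0.0, 0.0, -1.0]]
force: [1.0, -0.6, -1.2]
grip_width: 0.597
time_s: 2.85
ee_pos: [0.5298, -0.192, 0.2011]
tcp_rot: [[0.982, 0.19, -0.009], [0.19, -0.982, 0.006], [-0.008, -0.008, -1.0]]
force: [-1.1, -0.2, -0.3]
grip_width: 0.599
turn z units(5deg) total 0.01 (yaw 10.9 deg) shift units(40mm) total [ 0.252 -0.089  1.77 ] tilt [-0.0094  0.0058] gp [ 0.5294 -0.1917  0.1558] F [-1.11 -0.25 -0.31] w 0.599 t 2.85 q [-0.56  0.5   1.41 -0.    1.24 -0.75]
```

View pics/s1.png

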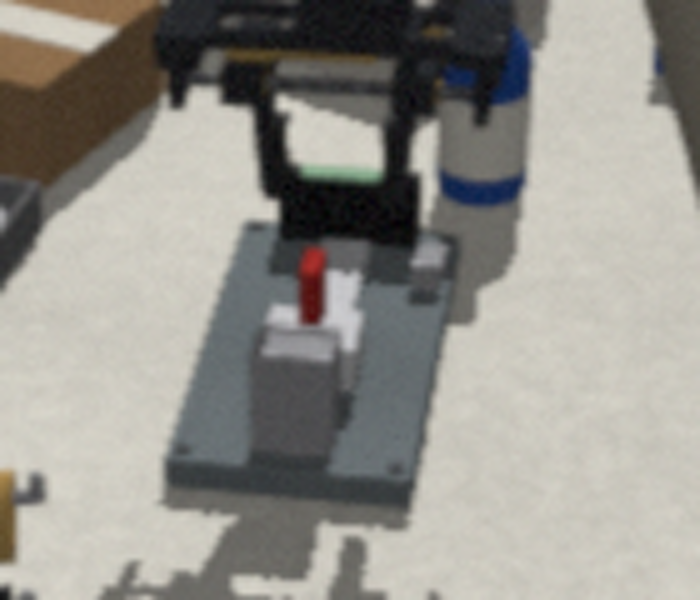

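The gauge is clear and the gripper is above and behind the tab (tab at crop 312,285). I overran the per-row travel a little on the last shifts, so I'm letting it settle and re-reading.

```bash
python3 -m inch '[[[0,0,0],[0,0,0],0.6],[[0,0,0],[0,0,0],0.6]]'
python3 - <<'E'
from h import *
g=np.load("pose.npz")["g"];tab=T(g,(0,14,85))[0]
plan(tab,g[2])
gt=np.array([[.5,.5]])
E
```

```text
time_s: 3.12
ee_pos: [0.532, -0.1939, 0.2089]
tcp_rot: [[0.982, 0.189, 0.003], [0.189, -0.982, -0.002], [0.003, 0.002, -1.0]]
force: [0.6, 0.6, -0.2]
grip_width: 0.6
turn z units(5deg) total 0.00 (yaw 10.9 deg) shift units(40mm) total [ 0.194 -0.157  1.964] tilt [ 0.0031 -0.0019] gp [ 0.5322 -0.194   0.1636] F [ 0.63  0.63 -0.2 ] w 0.600 t 3.12 q [-0.56  0.49  1.4   0.    1.24 -0.75]
```

View pics/t1.png

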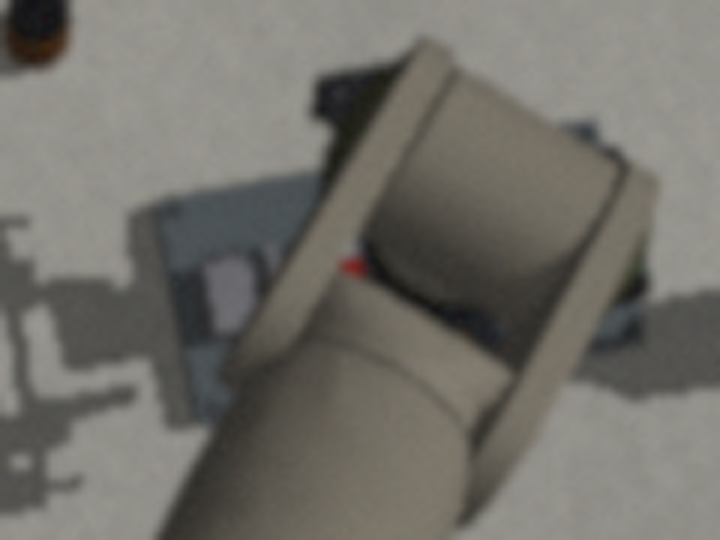

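```bash
python3 - <<'E'
from h import *
g=np.load("pose.npz")["g"]
gp=np.array([.5294,-.1917,.1558-.019])
for sx in(-1,1):
    q=gp+sx*(.0528/2+.009)*np.array([.982,.19,0]); print("tip pred crop",(proj("side",q)-[270,100])*5)
for tr in(.05,.055,.06):
    print(tr,[((proj("side",T(g,(x,-40.5+tr*1000+y,98)))-[270,100])*5).round(0).tolist() for x,y in((6,-15),(-6,-15),(6,15),(-6,15))])
E
```

```text
tip pred crop [[395.53547428 197.23926925]]
tip pred crop [[269.51745308 188.38171743]]
0.05 [[[307.0, 237.0]], [[328.0, 238.0]], [[300.0, 263.0]], [[321.0, 265.0]]]
0.055 [[[306.0, 241.0]], [[327.0, 243.0]], [[299.0, 268.0]], [[320.0, 270.0]]]
0.06 [[[305.0, 246.0]], [[326.0, 247.0]], [[297.0, 272.0]], [[318.0, 274.0]]]
```

```bash
python3 - <<'E'
import cv2
a=cv2.imread("pics/side0.png")[140:185,310:355]
cv2.imwrite("pics/tabz.png",cv2.resize(a,None,fx=13,fy=13,interpolation=cv2.INTER_CUBIC))
E
```

```text
(no output)
```

View pics/tabz.png

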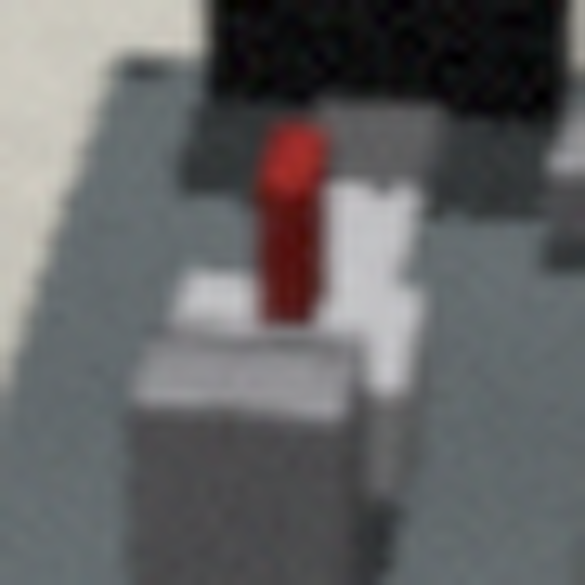

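The side view puts the tab's top edges at the prediction for a travel of about 60 mm, which agrees with the top view, and the fingertips also match. I'm going to the tab at gauge y 19.

```bash
python3 - <<'E'
from h import *
g=np.load("pose.npz")["g"];tab=T(g,(0,19,85))[0]
plan(tab,g[2])
E
```

```text
turn z units(5deg) total 0.00 (yaw 10.9 deg) shift units(40mm) total [ 0.194 -0.282  1.964] tilt [ 0.0031 -0.0019] gp [ 0.5322 -0.194   0.1636] F [ 0.63  0.63 -0.2 ] w 0.600 t 3.12 q [-0.56  0.49  1.4   0.    1.24 -0.75]
```

```bash
python3 -m inch '[[[0.194,-0.282,0],[0,0,0],0.6],[[0,0,0.5],[0,0,0],0.6],[[0,0,0.5],[0,0,0],0.6],[[0,0,0.5],[0,0,0],0.6],[[0,0,0.4],[0,0,0],0.6],[[0,0,0],[0,0,0],0.6],[[0,0,0],[0,0,0],0.6]]'
python3 - <<'E'
from h import *
g=np.load("pose.npz")["g"];tab=T(g,(0,19,85))[0]
plan(tab,g[2])
E
```

```text
time_s: 3.7
ee_pos: [0.5374, -0.1804, 0.1313]
tcp_rot: [[0.982, 0.19, 0.0], [0.19, -0.982, 0.0], [0.0, -0.0, -1.0]]
force: [0.6, 0.3, 0.4]
grip_width: 0.599
turn z units(5deg) total 0.01 (yaw 10.9 deg) shift units(40mm) total [0.001 0.027 0.026] tilt [0.0001 0.0001] gp [ 0.5374 -0.1804  0.086 ] F [0.56 0.28 0.43] w 0.599 t 3.70 q [-0.53  0.59  1.49  0.    1.07 -0.72]
```

Now I close on the tab with a moderate grip.

```bash
python3 -m inch '[[[0,0,0],[0,0,0],0.3],[[0,0,0],[0,0,0],0.2],[[0,0,0],[0,0,0],0.0],[[0,0,0],[0,0,0],0.0],[[0,0,0],[0,0,0],0.0]]' 15
python3 -m inch '[[[0,0,0],[0,0,0],0.0],[[0,0,0],[0,0,0],0.0],[[0,0,0],[0,0,0],0.0]]'
python3 - <<'E'
from h import *
g=np.load("pose.npz")["g"];tab=T(g,(0,19,85))[0]
plan(tab,g[2])
R=telemetry.observe();print(R["tcp_rot"].T@R["force"],R["torque"])
E
```

```text
time_s: 4.12
ee_pos: [0.5371, -0.1809, 0.1312]
tcp_rot: [[0.982, 0.189, 0.001], [0.189, -0.982, -0.0], [0.001, 0.0, -1.0]]
force: [-0.1, -0.3, 0.0]
grip_width: 0.243
time_s: 4.37
ee_pos: [0.5382, -0.1806, 0.131]
tcp_rot: [[0.982, 0.189, 0.004], [0.189, -0.982, -0.0], [0.004, 0.001, -1.0]]
force: [7.2, 2.2, -3.3]
grip_width: 0.135
turn z units(5deg) total 0.00 (yaw 10.9 deg) shift units(40mm) total [-0.021  0.016  0.018] tilt [ 0.0036 -0.    ] gp [ 0.5384 -0.1806  0.0857] F [ 7.16  2.19 -3.32] w 0.135 t 4.37 q [-0.53  0.59  1.49  0.    1.06 -0.72]
[ 7.43047786 -0.80307618  3.34244225] [ 0.4039915  -1.15040837  0.01462882]
```

```bash
python3 -m inch '[[[0.03,0,0],[0,0,0],0.0],[[0,0,0],[0,0,0],0.0],[[0,0,0],[0,0,0],0.0]]' 25
python3 - <<'E'
from h import *
g=np.load("pose.npz")["g"];tab=T(g,(0,19,85))[0]
plan(tab,g[2])
R=telemetry.observe();print(R["tcp_rot"].T@R["force"],R["torque"])
E
```

```text
time_s: 4.62
ee_pos: [0.5384, -0.1806, 0.131]
tcp_rot: [[0.982, 0.189, 0.001], [0.189, -0.982, -0.0], [0.001, 0.0, -1.0]]
force: [1.8, 1.1, 2.5]
grip_width: 0.136
turn z units(5deg) total 0.00 (yaw 10.9 deg) shift units(40mm) total [-0.023  0.016  0.018] tilt [ 0.0008 -0.0002] gp [ 0.5385 -0.1806  0.0857] F [1.78 1.13 2.47] w 0.136 t 4.62 q [-0.53  0.59  1.49  0.    1.07 -0.72]
[ 1.95977897 -0.77003899 -2.47031463] [ 0.10509816 -0.36809601 -0.04927997]
```

```bash
python3 -m inch '[[[0,0.1,0],[0,0,0],0.0],[[0,0.2,0],[0,0,0],0.0],[[0,0.2,0],[0,0,0],0.0],[[0,0.2,0],[0,0,0],0.0],[[0,0.2,0],[0,0,0],0.0],[[0,0.2,0],[0,0,0],0.0],[[0,0.1,0],[0,0,0],0.0],[[0,0,0],[0,0,0],0.0]]' 30
python3 - <<'E'
from h import *
g=np.load("pose.npz")["g"];tab=T(g,(0,19,85))[0]
plan(tab,g[2])
R=telemetry.observe();print(R["tcp_rot"].T@R["force"],R["torque"])
E
```

```text
time_s: 5.28
ee_pos: [0.5474, -0.2277, 0.131]
tcp_rot: [[0.982, 0.189, 0.0], [0.189, -0.982, 0.001], [0.0, -0.001, -1.0]]
force: [0.6, 2.6, 3.7]
grip_width: 0.134
turn z units(5deg) total -0.00 (yaw 10.9 deg) shift units(40mm) total [-0.02  -1.18   0.018] tilt [0.0002 0.0012] gp [ 0.5474 -0.2276  0.0857] F [0.57 2.59 3.7 ] w 0.134 t 5.28 q [-0.59  0.62  1.41  0.    1.11 -0.78]
[ 1.04808682 -2.44280861 -3.69960512] [ 0.31787703 -0.18324956 -0.0915368 ]
```

```bash
python3 -m inch '[[[0,0.1,0],[0,0,0],0.0],[[0,0.1,0],[0,0,0],0.0],[[0,0.05,0],[0,0,0],0.0],[[0,0,0],[0,0,0],0.0]]' 30
python3 - <<'E'
from h import *
g=np.load("pose.npz")["g"];tab=T(g,(0,19,85))[0]
plan(tab,g[2])
R=telemetry.observe();print(R["tcp_rot"].T@R["force"],R["torque"])
E
python3 -m inch '[[[0,0.05,0],[0,0,0],0.0],[[0,0.05,0],[0,0,0],0.0],[[0,0,0],[0,0,0],0.0]]' 30
python3 - <<'E'
from h import *
g=np.load("pose.npz")["g"];tab=T(g,(0,19,85))[0]
plan(tab,g[2])
R=telemetry.observe();print(R["tcp_rot"].T@R["force"],R["torque"])
E
```

```text
time_s: 5.62
ee_pos: [0.5491, -0.2369, 0.131]
tcp_rot: [[0.982, 0.19, -0.0], [0.19, -0.982, 0.002], [0.0, -0.002, -1.0]]
force: [0.8, 5.5, 4.5]
grip_width: 0.132
turn z units(5deg) total 0.00 (yaw 10.9 deg) shift units(40mm) total [-0.02  -1.414  0.018] tilt [-0.0002  0.0018] gp [ 0.5491 -0.2368  0.0857] F [0.75 5.52 4.47] w 0.132 t 5.62 q [-0.61  0.63  1.4   0.    1.12 -0.8 ]
[ 1.78374875 -5.28227473 -4.45599574] [ 0.73501748 -0.11378265 -0.06289327]
time_s: 5.87
ee_pos: [0.5495, -0.2388, 0.131]
tcp_rot: [[0.982, 0.19, -0.002], [0.19, -0.982, 0.006], [-0.001, -0.006, -1.0]]
force: [-1.2, 15.7, 9.6]
grip_width: 0.133
turn z units(5deg) total 0.01 (yaw 10.9 deg) shift units(40mm) total [-0.019 -1.458  0.017] tilt [-0.0018  0.0059] gp [ 0.5495 -0.2386  0.0857] F [-1.17 15.65  9.57] w 0.133 t 5.87 q [-0.61  0.63  1.39  0.    1.12 -0.8 ]
[  1.81954022 -15.64883616  -9.47091066] [ 2.28377916  0.04576721 -0.0584584 ]
```

```bash
python3 -m inch '[[[0,-0.05,0],[0,0,0],0.0],[[0,0,0],[0,0,0],0.0],[[0,0,0],[0,0,0],0.0]]' 30
python3 - <<'E'
from h import *
g=np.load("pose.npz")["g"];tab=T(g,(0,-40.5,85))[0]
plan(tab,g[2])
R=telemetry.observe();print(R["tcp_rot"].T@R["force"],R["torque"])
E
python3 -m inch '[[[0,0,0],[0,0,0],0.3],[[0,0,0],[0,0,0],0.5],[[0,0,0],[0,0,0],0.6]]'
python3 - <<'E'
from h import *
g=np.load("pose.npz")["g"];tab=T(g,(0,-40.5,85))[0]
plan(tab,g[2])
E
python3 -m inch '[[[0,0,-0.9],[0,0,0],0.6],[[0,0,-0.9],[0,0,0],0.6],[[0,0,-0.9],[0,0,0],0.7],[[0,0,-0.9],[0,0,0],0.7]]'
python3 - <<'E'
from h import *
z=np.load("pose.npz");p=z["rack"];c=T(p,(-5,0,230))[0]
plan(c,p[2]+np.pi/2)
s=camera("side")
cv2.imwrite("pics/s2.png",cv2.resize(s[100:220,220:380],None,fx=5,fy=5,interpolation=cv2.INTER_CUBIC))
E
```

```text
time_s: 6.12
ee_pos: [0.5494, -0.2385, 0.131]
tcp_rot: [[0.982, 0.19, -0.0], [0.19, -0.982, 0.002], [0.0, -0.002, -1.0]]
force: [-0.2, 7.8, 6.4]
grip_width: 0.134
turn z units(5deg) total 0.01 (yaw 10.9 deg) shift units(40mm) total [-0.019  0.033  0.018] tilt [-0.0004  0.0019] gp [ 0.5494 -0.2384  0.0857] F [-0.17  7.83  6.37] w 0.134 t 6.12 q [-0.61  0.63  1.39  0.    1.12 -0.8 ]
[ 1.32095366 -7.73669704 -6.35787087] [ 1.15207081 -0.03350427 -0.05018054]
time_s: 6.37
ee_pos: [0.5494, -0.2399, 0.1305]
tcp_rot: [[0.982, 0.189, -0.0], [0.189, -0.982, -0.0], [-0.001, 0.0, -1.0]]
force: [-0.2, 0.1, -0.1]
grip_width: 0.335
turn z units(5deg) total 0.00 (yaw 10.9 deg) shift units(40mm) total [-0.011 -0.003  0.005] tilt [-0.0005 -0.0002] gp [ 0.5494 -0.2399  0.0852] F [-0.2   0.09 -0.11] w 0.335 t 6.37 q [-0.61  0.63  1.39 -0.    1.12 -0.8 ]
time_s: 6.7
ee_pos: [0.5492, -0.2397, 0.2762]
tcp_rot: [[0.982, 0.189, -0.001], [0.189, -0.982, 0.0], [-0.001, -0.0, -1.0]]
force: [1.0, 0.4, 0.1]
grip_width: 0.639
turn z units(5deg) total 15.98 (yaw -69.0 deg) shift units(40mm) total [-10.217  -4.437   0.023] tilt [-0.0006  0.    ] gp [ 0.5492 -0.2397  0.2309] F [1.02 0.44 0.11] w 0.639 t 6.70 q [-0.61  0.49  1.2  -0.    1.46 -0.8 ]
```

View pics/s2.png

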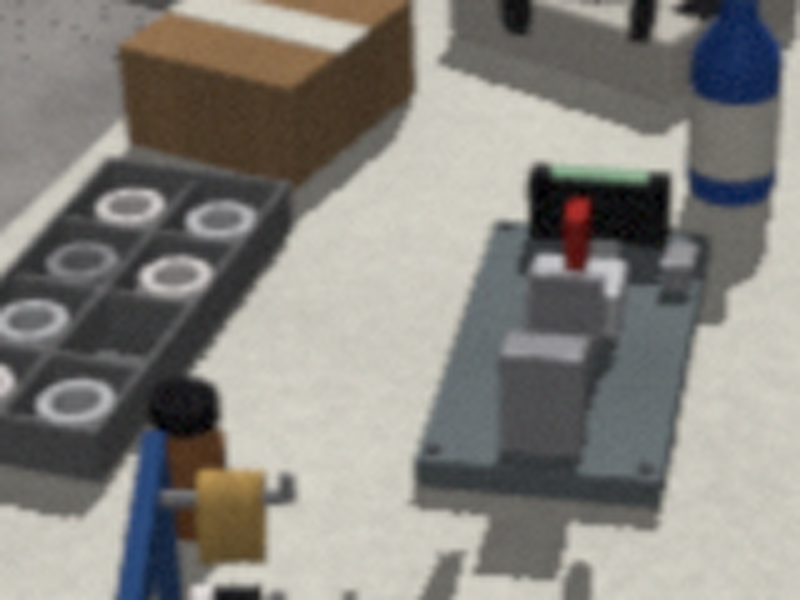

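The jaw is fully open, with the tip plate visible behind the anvil and the setting block undisturbed. I'm turning toward the rack and refining the collar's x from the side crop (left edge 292, right edge 362).

```bash
python3 -m inch '[[[0,0,0],[0,0,1],0.7],[[0,0,0],[0,0,1],0.7],[[0,0,0],[0,0,1],0.7],[[0,0,0],[0,0,1],0.7],[[0,0,0],[0,0,1],0.7],[[0,0,0],[0,0,1],0.7],[[0,0,0],[0,0,1],0.7],[[0,0,0],[0,0,1],0.7]]'
python3 -m inch '[[[0,0,0],[0,0,1],0.7],[[0,0,0],[0,0,1],0.7],[[0,0,0],[0,0,1],0.7],[[0,0,0],[0,0,1],0.7],[[0,0,0],[0,0,1],0.7],[[0,0,0],[0,0,1],0.7],[[0,0,0],[0,0,1],0.7],[[0,0,0],[0,0,1],0.7]]'
python3 -m inch '[[[-0.85,-0.37,0],[0,0,0],0.7],[[-0.85,-0.37,0],[0,0,0],0.7],[[-0.85,-0.37,0],[0,0,0],0.7],[[-0.85,-0.37,0],[0,0,0],0.7],[[-0.85,-0.37,0],[0,0,0],0.7],[[-0.85,-0.37,0],[0,0,0],0.7],[[-0.85,-0.37,0],[0,0,0],0.7],[[-0.85,-0.37,0],[0,0,0],0.7]]'
python3 - <<'E'
from h import *
z=np.load("pose.npz");p=z["rack"];g=z["g"].copy()
g[:2]+=.00075*np.array([np.cos(g[2]),np.sin(g[2])]);np.savez("pose.npz",rack=p,g=g)
a=np.linspace(0,6.28,60)
for c in(-2,-4,-6,-8):
    P=np.concatenate([np.c_[np.full(60,c+e),23*np.cos(a),114+23*np.sin(a)] for e in(-15,15)])
    for n,o,k in(("side",(200,170),5),("top",(200,160),7)):
        q=(proj(n,T(p,P))-o)*k;print(c,n,q.min(0).round(),q.max(0).round())
plan(T(p,(-5,0,230))[0],p[2]+np.pi/2)
E
python3 - <<'E'
import cv2
t=cv2.imread("pics/top0.png")[178:212,232:278]
cv2.imwrite("pics/coll.png",cv2.resize(t,None,fx=16,fy=16,interpolation=cv2.INTER_CUBIC))
E
```

```text
time_s: 7.42
ee_pos: [0.5494, -0.2398, 0.2743]
tcp_rot: [[0.872, -0.49, -0.001], [-0.49, -0.872, -0.0], [-0.0, 0.0, -1.0]]
force: [-0.0, 0.6, -0.0]
grip_width: 0.698
time_s: 8.08
ee_pos: [0.5495, -0.2399, 0.2743]
tcp_rot: [[0.353, -0.936, -0.0], [-0.936, -0.353, -0.0], [-0.0, 0.001, -1.0]]
force: [-0.1, 0.8, 0.5]
grip_width: 0.702
time_s: 8.75
ee_pos: [0.5628, 0.0583, 0.2745]
tcp_rot: [[0.357, -0.934, -0.0], [-0.934, -0.357, -0.0], [0.0, 0.0, -1.0]]
force: [0.6, -0.7, -0.9]
grip_width: 0.7
-2 side [269. 232.] [347. 336.]
-2 top [312. 184.] [425. 279.]
-4 side [273. 232.] [351. 336.]
-4 top [313. 188.] [427. 283.]
-6 side [278. 232.] [356. 336.]
-6 top [314. 192.] [428. 287.]
-8 side [282. 232.] [360. 336.]
-8 top [316. 196.] [429. 291.]
turn z units(5deg) total -0.02 (yaw -69.0 deg) shift units(40mm) total [-3.385 -1.446 -0.021] tilt [-0.0002 -0.0003] gp [0.5628 0.0583 0.2292] F [ 0.61 -0.7  -0.92] w 0.700 t 8.75 q [-0.11  0.43  1.3  -0.    1.41  1.1 ]
```

View pics/coll.png

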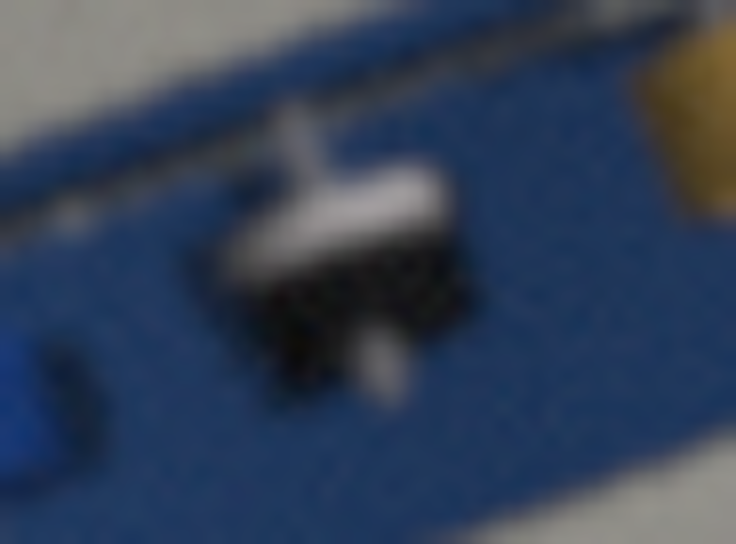

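```bash
python3 -m inch '[[[-0.846,-0.343,0],[0,0,0],0.7],[[-0.846,-0.343,0],[0,0,0],0.7],[[-0.846,-0.343,0],[0,0,0],0.7],[[-0.847,-0.343,0],[0,0,0],0.7],[[0,0,0.5],[0,0,0],0.7],[[0,0,0.5],[0,0,0],0.7],[[0,0,0],[0,0,0],0.7],[[0,0,0],[0,0,0],0.7]]'
python3 - <<'E'
from h import *
z=np.load("pose.npz");p=z["rack"]
plan(T(p,(-8,0,118))[0],p[2]+np.pi/2)
s=camera("side")
cv2.imwrite("pics/s3.png",cv2.resize(s[160:280,200:340],None,fx=5,fy=5,interpolation=cv2.INTER_CUBIC))
E
```

```text
time_s: 9.42
ee_pos: [0.5659, 0.2026, 0.2341]
tcp_rot: [[0.357, -0.934, -0.002], [-0.934, -0.357, -0.001], [-0.0, 0.002, -1.0]]
force: [0.4, 0.8, 0.1]
grip_width: 0.699
turn z units(5deg) total -0.02 (yaw -69.0 deg) shift units(40mm) total [-0.045 -0.008  1.77 ] tilt [-0.002  -0.0005] gp [0.5658 0.2026 0.1888] F [0.44 0.84 0.05] w 0.699 t 9.42 q [ 0.15  0.52  1.26 -0.    1.36  1.35]
```

View pics/s3.png

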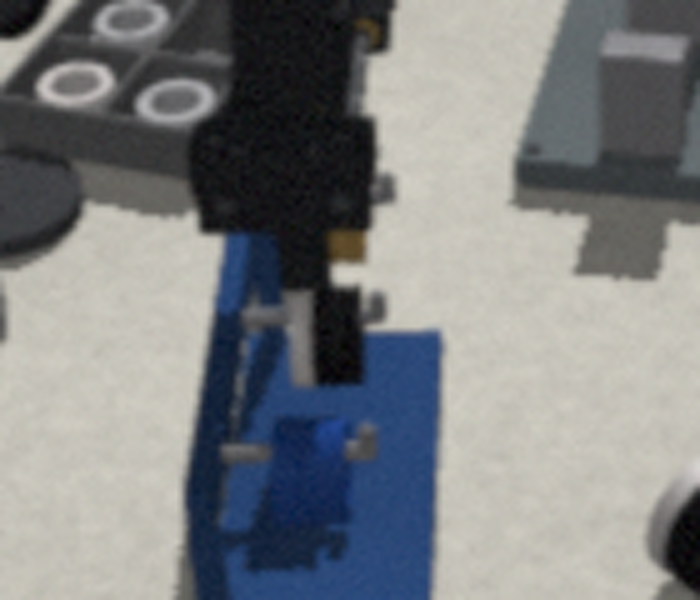

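```bash
python3 - <<'E'
from h import *
s=telemetry.observe();R=s["tcp_rot"]
for zz in(.012,.045,.064):
  for sx in(1,-1):
    for w in(-.009,.009):
      P=s["ee_pos"]+R[:,2]*zz+R[:,0]*sx*(.0308)+R[:,1]*w
      print(zz,sx,w,((proj("side",P)-[200,160])*5).round())
p=np.load("pose.npz")["rack"]
for c in(-8,-10,-12): print(c,[((proj("side",T(p,(c+e,y,114)))-[200,160])*5).round().tolist() for e in(-15,15) for y in (0,23)])
E
```

```text
0.012 1 -0.009 [[289.  90.]]
0.012 1 0.009 [[330.  90.]]
0.012 -1 -0.009 [[276. 173.]]
0.012 -1 0.009 [[319. 172.]]
0.045 1 -0.009 [[295. 153.]]
0.045 1 0.009 [[336. 152.]]
0.045 -1 -0.009 [[282. 237.]]
0.045 -1 0.009 [[325. 236.]]
0.064 1 -0.009 [[298. 188.]]
0.064 1 0.009 [[339. 187.]]
0.064 -1 -0.009 [[286. 273.]]
0.064 -1 0.009 [[328. 272.]]
-8 [[[356.0, 334.0]], [[352.0, 367.0]], [[289.0, 335.0]], [[284.0, 368.0]]]
-10 [[[360.0, 334.0]], [[357.0, 367.0]], [[293.0, 335.0]], [[289.0, 368.0]]]
-12 [[[365.0, 334.0]], [[361.0, 367.0]], [[298.0, 335.0]], [[293.0, 368.0]]]
```

```bash
python3 -m inch '[[[-0.045,0.042,0],[0,0,0],0.7],[[0,0,0.5],[0,0,0],0.7],[[0,0,0.5],[0,0,0],0.7],[[0,0,0.4],[0,0,0],0.7],[[0,0,0.37],[0,0,0],0.7],[[0,0,0],[0,0,0],0.7],[[0,0,0],[0,0,0],0.7]]'
python3 - <<'E'
from h import *
z=np.load("pose.npz");p=z["rack"]
plan(T(p,(-10,0,118))[0],p[2]+np.pi/2)
s=camera("side")
cv2.imwrite("pics/s4.png",cv2.resize(s[160:280,200:340],None,fx=5,fy=5,interpolation=cv2.INTER_CUBIC))
E
```

```text
time_s: 10.05
ee_pos: [0.564, 0.2038, 0.1647]
tcp_rot: [[0.357, -0.934, 0.001], [-0.934, -0.357, 0.0], [0.0, -0.001, -1.0]]
force: [-0.5, 0.1, 0.4]
grip_width: 0.701
turn z units(5deg) total -0.02 (yaw -69.0 deg) shift units(40mm) total [-0.001  0.011  0.036] tilt [0.0006 0.0001] gp [0.564  0.2038 0.1194] F [-0.52  0.15  0.45] w 0.701 t 10.05 q [ 0.15  0.59  1.36 -0.    1.19  1.36]
```

View pics/s4.png

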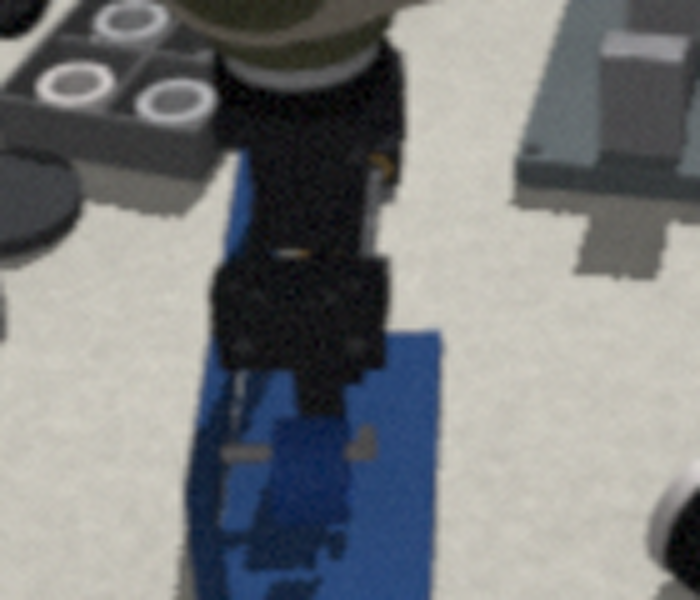

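The fingers straddle the collar (near finger at 320,390, clear of the blue one). I'm closing with 18 N.

```bash
python3 -m inch '[[[0,0,0],[0,0,0],0.6],[[0,0,0],[0,0,0],0.5],[[0,0,0],[0,0,0],0.4],[[0,0,0],[0,0,0],0.3],[[0,0,0],[0,0,0],0.3],[[0,0,0],[0,0,0],0.3]]' 18
python3 - <<'E'
from h import *
z=np.load("pose.npz");p=z["rack"]
plan(T(p,(-10,0,118))[0],p[2]+np.pi/2)
E
```

```text
time_s: 10.6
ee_pos: [0.564, 0.204, 0.1649]
tcp_rot: [[0.357, -0.934, 0.002], [-0.934, -0.357, 0.0], [0.0, -0.002, -1.0]]
force: [-1.6, -1.2, 6.2]
grip_width: 0.516
turn z units(5deg) total -0.02 (yaw -69.0 deg) shift units(40mm) total [0.004 0.016 0.04 ] tilt [0.0017 0.0001] gp [0.5641 0.204  0.1196] F [-1.61 -1.2   6.2 ] w 0.516 t 10.60 q [ 0.15  0.59  1.36 -0.    1.19  1.36]
```

```bash
python3 -m inch '[[[0,0,-0.1],[0,0,0],0.3],[[0,0,-0.1],[0,0,0],0.3],[[0,0,-0.1],[0,0,0],0.3],[[0,0,-0.1],[0,0,0],0.3],[[0,0,0],[0,0,0],0.3],[[0,0,0],[0,0,0],0.3]]' 18
python3 - <<'E'
from h import *
z=np.load("pose.npz");p=z["rack"]
plan(T(p,(-10,0,118))[0],p[2]+np.pi/2)
s=camera("side")
cv2.imwrite("pics/s5.png",cv2.resize(s[160:280,200:340],None,fx=5,fy=5,interpolation=cv2.INTER_CUBIC))
E
```

```text
time_s: 11.1
ee_pos: [0.5637, 0.204, 0.1802]
tcp_rot: [[0.357, -0.934, 0.0], [-0.934, -0.357, 0.0], [0.0, -0.0, -1.0]]
force: [-0.7, 0.8, -1.0]
grip_width: 0.519
turn z units(5deg) total -0.02 (yaw -69.0 deg) shift units(40mm) total [0.006 0.007 0.422] tilt [0.0004 0.0001] gp [0.5637 0.204  0.1349] F [-0.74  0.77 -1.05] w 0.519 t 11.10 q [ 0.15  0.57  1.34 -0.    1.23  1.36]
```

View pics/s5.png

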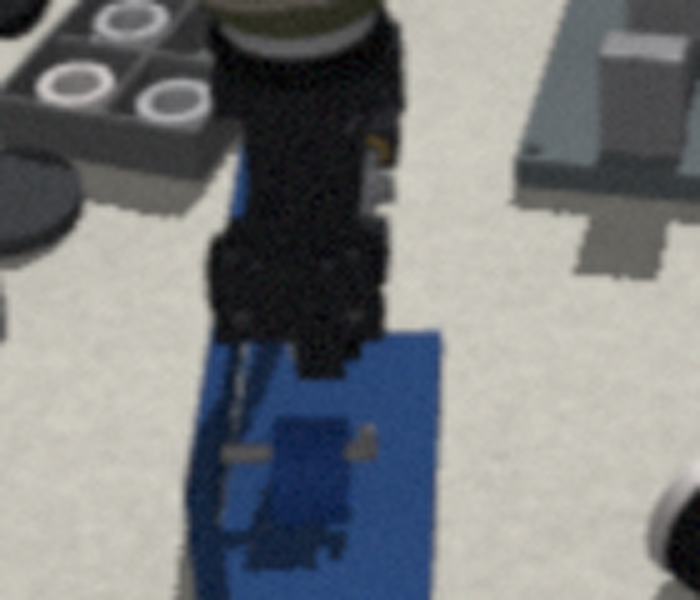

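```bash
python3 -m inch '[[[0,0.1,-0.01],[0,0,0],0.3],[[0,0.2,0],[0,0,0],0.3],[[0,0.2,0],[0,0,0],0.3],[[0,0.1,0],[0,0,0],0.3]]' 18
python3 - <<'E'
from h import *
z=np.load("pose.npz");p=z["rack"]
plan(T(p,(-80,0,134))[0],p[2]+np.pi/2)
E
python3 -m inch '[[[0,0.1,0],[0,0,0],0.3],[[0,0.2,0],[0,0,0],0.3],[[0,0.2,0],[0,0,0],0.3],[[0,0.2,0],[0,0,0],0.3],[[0,0.3,0],[0,0,0],0.3],[[0,0.2,0],[0,0,0],0.3],[[0,0,0],[0,0,0],0.3]]' 18
python3 - <<'E'
from h import *
z=np.load("pose.npz");p=z["rack"]
plan(T(p,(-80,0,134))[0],p[2]+np.pi/2)
s=camera("side")
cv2.imwrite("pics/s6.png",cv2.resize(s[150:290,200:340],None,fx=4,fy=4,interpolation=cv2.INTER_CUBIC))
E
```

```text
time_s: 11.48
ee_pos: [0.5399, 0.195, 0.1803]
tcp_rot: [[0.357, -0.934, -0.001], [-0.934, -0.357, -0.0], [-0.0, 0.001, -1.0]]
force: [-0.5, -0.1, -0.9]
grip_width: 0.521
turn z units(5deg) total -0.02 (yaw -69.0 deg) shift units(40mm) total [0.01  1.12  0.024] tilt [-0.001  -0.0002] gp [0.5399 0.195  0.135 ] F [-0.54 -0.08 -0.94] w 0.521 t 11.48 q [ 0.14  0.54  1.41 -0.    1.19  1.35]
time_s: 12.07
ee_pos: [0.495, 0.1779, 0.1805]
tcp_rot: [[0.357, -0.934, -0.001], [-0.934, -0.357, -0.0], [-0.0, 0.001, -1.0]]
force: [-0.9, 0.7, -0.7]
grip_width: 0.52
turn z units(5deg) total -0.02 (yaw -69.0 deg) shift units(40mm) total [ 0.014 -0.083  0.029] tilt [-0.001  -0.0001] gp [0.4949 0.1779 0.1352] F [-0.86  0.66 -0.72] w 0.520 t 12.07 q [ 0.12  0.46  1.55 -0.    1.13  1.33]
```

View pics/s6.png

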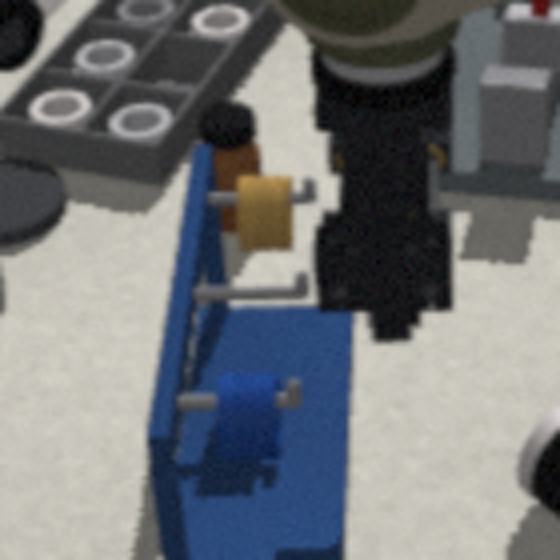

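The middle peg is empty and the collar is held (width 0.52). The brass and blue collars are untouched. I'm lifting and turning to the gauge's yaw.

```bash
python3 -m inch '[[[0,0,-0.4],[0,0,0],0.3],[[0,0,-0.6],[0,0,0],0.3],[[0,0,-0.4],[0,0,-0.5],0.3],[[0,0,0],[0,0,-1],0.3],[[0,0,0],[0,0,-1],0.3],[[0,0,0],[0,0,-1],0.3],[[0,0,0],[0,0,-1],0.3],[[0,0,0],[0,0,-1],0.3]]' 18
python3 -m inch '[[[0,0,0],[0,0,-1],0.3],[[0,0,0],[0,0,-1],0.3],[[0,0,0],[0,0,-1],0.3],[[0,0,0],[0,0,-1],0.3],[[0,0,0],[0,0,-1],0.3],[[0,0,0],[0,0,-1],0.3],[[0,0,0],[0,0,-1],0.3],[[0,0,0],[0,0,-1],0.3]]' 18
python3 -m inch '[[[0,0,0],[0,0,-1],0.3],[[0,0,0],[0,0,-1],0.3],[[0,0,0],[0,0,-0.5],0.3],[[0,0,0],[0,0,0],0.3]]' 18
python3 - <<'E'
from h import *
z=np.load("pose.npz");g=z["g"]
plan(T(g,(0,42,150))[0],g[2])
E
```

```text
time_s: 12.78
ee_pos: [0.4969, 0.1784, 0.2364]
tcp_rot: [[0.751, -0.66, 0.001], [-0.66, -0.751, 0.0], [0.0, -0.0, -1.0]]
force: [0.1, 0.8, -0.9]
grip_width: 0.521
time_s: 13.45
ee_pos: [0.4969, 0.1784, 0.2364]
tcp_rot: [[1.0, -0.023, 0.001], [-0.023, -1.0, 0.0], [0.001, -0.0, -1.0]]
force: [0.3, -0.4, -0.8]
grip_width: 0.516
time_s: 13.78
ee_pos: [0.4969, 0.1784, 0.2364]
tcp_rot: [[0.982, 0.191, 0.0], [0.191, -0.982, 0.0], [0.0, -0.0, -1.0]]
force: [-0.7, 0.1, -0.7]
grip_width: 0.517
turn z units(5deg) total 0.02 (yaw 10.9 deg) shift units(40mm) total [-0.681  8.451  1.027] tilt [0.0004 0.0001] gp [0.4969 0.1784 0.1911] F [-0.66  0.08 -0.72] w 0.517 t 13.78 q [ 0.12  0.4   1.47  0.    1.27 -0.07]
```

```bash
python3 -m inch '[[[-0.068,0.5,0],[0,0,0],0.3],[[-0.068,0.9,0],[0,0,0],0.3],[[-0.068,0.9,0],[0,0,0],0.3],[[-0.068,0.9,0],[0,0,0],0.3],[[-0.068,0.9,0],[0,0,0],0.3],[[-0.068,0.9,0],[0,0,0],0.3],[[-0.068,0.9,0],[0,0,0],0.3],[[-0.068,0.9,0],[0,0,0],0.3]]' 18
python3 -m inch '[[[-0.068,0.9,0],[0,0,0],0.3],[[-0.069,0.75,0],[0,0,0],0.3],[[0,0,0.3],[0,0,0],0.3],[[0,0,0.4],[0,0,0],0.3],[[0,0,0.3],[0,0,0],0.3],[[0,0,0],[0,0,0],0.3],[[0,0,0],[0,0,0],0.3]]' 18
python3 - <<'E'
from h import *
z=np.load("pose.npz");g=z["g"]
plan(T(g,(0,42,59))[0],g[2])
s=camera("side")
cv2.imwrite("pics/s7.png",cv2.resize(s[90:210,270:400],None,fx=5,fy=5,interpolation=cv2.INTER_CUBIC))
E
```

```text
time_s: 14.45
ee_pos: [0.5268, -0.0948, 0.2365]
tcp_rot: [[0.982, 0.188, 0.001], [0.188, -0.982, -0.0], [0.0, 0.0, -1.0]]
force: [0.2, -0.1, -0.6]
grip_width: 0.521
time_s: 15.03
ee_pos: [0.5339, -0.1588, 0.1962]
tcp_rot: [[0.982, 0.188, -0.001], [0.188, -0.982, 0.0], [-0.001, -0.001, -1.0]]
force: [0.6, -0.1, -1.1]
grip_width: 0.519
turn z units(5deg) total -0.01 (yaw 10.9 deg) shift units(40mm) total [ 4.000e-03 -2.000e-03  2.299e+00] tilt [-0.0006  0.0004] gp [ 0.5339 -0.1588  0.1509] F [ 0.63 -0.05 -1.11] w 0.519 t 15.03 q [-0.5   0.49  1.44  0.    1.21 -0.69]
```

View pics/s7.png

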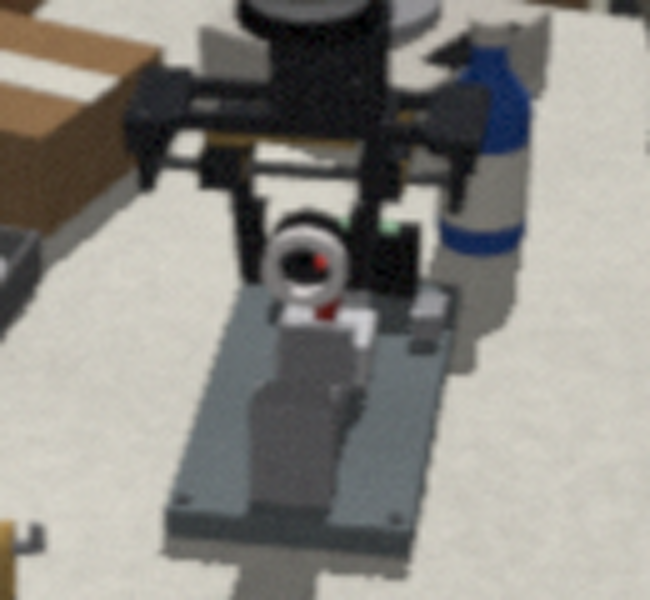

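```bash
python3 - <<'E'
from h import *
g=np.load("pose.npz")["g"]
a=np.linspace(0,6.28,80)
for zc in(143,146,149):
  for y in(54,57,60):
    P=np.c_[23*np.cos(a),np.full(80,y),zc+23*np.sin(a)]
    q=(proj("side",T(g,P))-[270,90])*5;print(zc,y,q.min(0).round(),q.max(0).round())
E
python3 - <<'E'
import cv2
a=cv2.imread("pics/s7.png")[190:330,230:400]
cv2.imwrite("pics/s7b.png",cv2.resize(a,None,fx=4,fy=4,interpolation=cv2.INTER_CUBIC))
E
```

```text
143 54 [260. 233.] [344. 307.]
143 57 [259. 235.] [343. 310.]
143 60 [258. 238.] [342. 313.]
146 54 [260. 228.] [344. 302.]
146 57 [259. 231.] [343. 305.]
146 60 [258. 233.] [343. 308.]
149 54 [260. 223.] [344. 297.]
149 57 [259. 226.] [343. 300.]
149 60 [258. 228.] [343. 303.]
```

View pics/s7b.png

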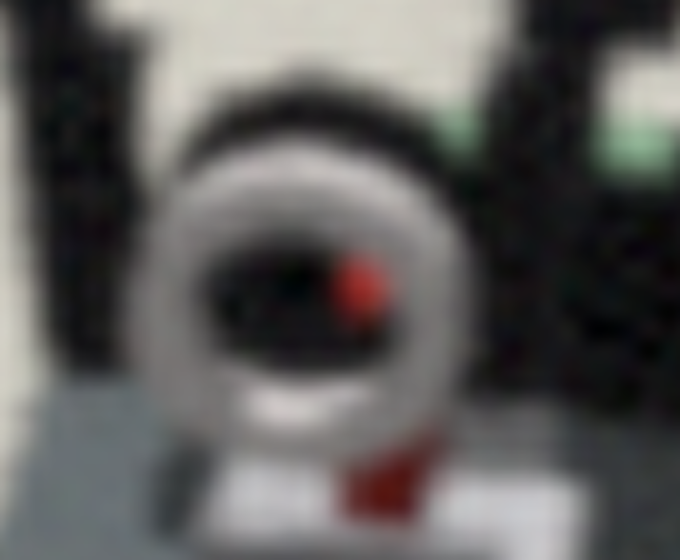

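```bash
python3 -m inch '[[[0,0,0.3],[0,0,0],0.3],[[0,0,0.4],[0,0,0],0.3],[[0,0,0.4],[0,0,0],0.3],[[0,0,0.4],[0,0,0],0.3],[[0,0,0.3],[0,0,0],0.3],[[0,0,0.2],[0,0,0],0.3],[[0,0,0.08],[0,0,0],0.3],[[0,0,0],[0,0,0],0.3]]' 18
python3 - <<'E'
from h import *
z=np.load("pose.npz");g=z["g"]
plan(T(g,(0,42,59))[0],g[2])
s=camera("side")
cv2.imwrite("pics/s8.png",cv2.resize(s[100:210,280:400],None,fx=6,fy=5,interpolation=cv2.INTER_CUBIC))
E
```

```text
time_s: 15.75
ee_pos: [0.534, -0.1588, 0.1133]
tcp_rot: [[0.982, 0.189, 0.0], [0.189, -0.982, -0.0], [0.0, 0.0, -1.0]]
force: [-0.3, -0.1, -0.6]
grip_width: 0.519
turn z units(5deg) total 0.00 (yaw 10.9 deg) shift units(40mm) total [ 0.002 -0.002  0.225] tilt [ 0.0002 -0.0001] gp [ 0.534  -0.1588  0.068 ] F [-0.32 -0.14 -0.63] w 0.519 t 15.75 q [-0.5   0.6   1.53  0.    1.01 -0.69]
```

View pics/s8.png

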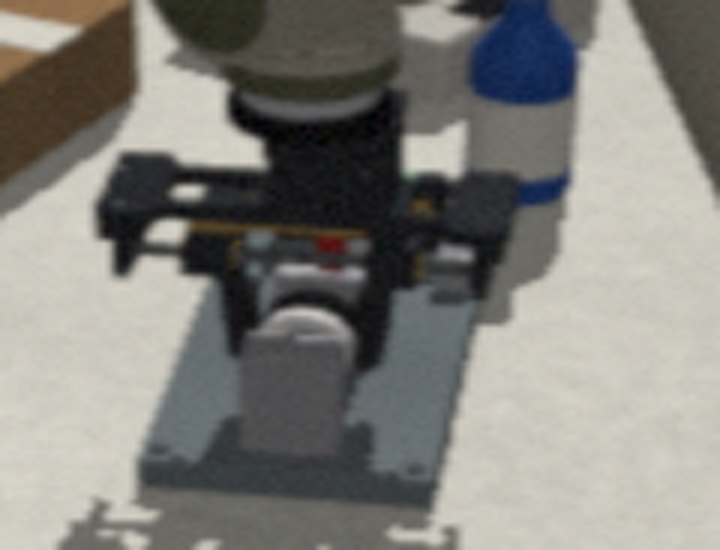

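The collar sits between the jaws, with its white end toward the anvil at (300,325). I'm lowering in small steps and watching the vertical force.

```bash
python3 -m inch '[[[0,0,0.05],[0,0,0],0.3],[[0,0,0.04],[0,0,0],0.3],[[0,0,0.03],[0,0,0],0.3],[[0,0,0],[0,0,0],0.3],[[0,0,0],[0,0,0],0.3]]' 18
python3 -c "
from h import *
g=np.load('pose.npz')['g'];plan(T(g,(0,42,59))[0],g[2])"
python3 -m inch '[[[0,0,0.03],[0,0,0],0.3],[[0,0,0],[0,0,0],0.3]]' 18
python3 -m inch '[[[0,0,0.03],[0,0,0],0.3],[[0,0,0],[0,0,0],0.3]]' 18
python3 -c "
from h import *
g=np.load('pose.npz')['g'];plan(T(g,(0,42,59))[0],g[2])"
```

```text
time_s: 16.22
ee_pos: [0.5338, -0.1588, 0.1085]
tcp_rot: [[0.982, 0.19, 0.0], [0.19, -0.982, -0.0], [0.0, 0.0, -1.0]]
force: [-0.3, -0.1, -1.4]
grip_width: 0.513
turn z units(5deg) total 0.00 (yaw 10.9 deg) shift units(40mm) total [ 0.007 -0.001  0.104] tilt [ 0.0001 -0.0001] gp [ 0.5338 -0.1588  0.0632] F [-0.35 -0.06 -1.42] w 0.513 t 16.22 q [-0.5   0.61  1.54 -0.    1.   -0.69]
time_s: 16.38
ee_pos: [0.5337, -0.1588, 0.1071]
tcp_rot: [[0.982, 0.189, -0.0], [0.189, -0.982, 0.0], [-0.0, -0.0, -1.0]]
force: [-0.2, -0.1, -0.2]
grip_width: 0.516
time_s: 16.55
ee_pos: [0.5339, -0.1588, 0.1061]
tcp_rot: [[0.982, 0.19, 0.0], [0.19, -0.982, -0.0], [0.0, 0.0, -1.0]]
force: [-0.5, -0.2, -0.0]
grip_width: 0.517
turn z units(5deg) total 0.00 (yaw 10.9 deg) shift units(40mm) total [ 0.005 -0.001  0.044] tilt [ 0.0004 -0.0001] gp [ 0.5339 -0.1588  0.0608] F [-0.49 -0.21 -0.01] w 0.517 t 16.55 q [-0.5   0.61  1.54  0.    0.99 -0.69]
```

```bash

python3 -m inch '[[[0,0,0.02],[0,0,0],0.3],[[0,0,0],[0,0,0],0.3]]' 18
python3 -m inch '[[[0,0,0.02],[0,0,0],0.3],[[0,0,0],[0,0,0],0.3]]' 18
python3 -c "
from h import *
g=np.load('pose.npz')['g'];plan(T(g,(0,42,59))[0],g[2])"
```

```text
time_s: 16.72
ee_pos: [0.5341, -0.1588, 0.1059]
tcp_rot: [[0.982, 0.19, 0.001], [0.19, -0.982, -0.001], [0.001, 0.001, -1.0]]
force: [-0.7, -0.2, 5.3]
grip_width: 0.516
time_s: 16.88
ee_pos: [0.5341, -0.1589, 0.1057]
tcp_rot: [[0.982, 0.19, 0.002], [0.19, -0.982, -0.001], [0.001, 0.001, -1.0]]
force: [-2.1, 0.1, 12.3]
grip_width: 0.516
turn z units(5deg) total 0.01 (yaw 10.9 deg) shift units(40mm) total [-0.002 -0.006  0.036] tilt [ 0.0017 -0.0009] gp [ 0.5342 -0.1589  0.0604] F [-2.1   0.13 12.28] w 0.516 t 16.88 q [-0.5   0.61  1.54 -0.    0.99 -0.69]
```

The collar is seated, with contact at a grasp height of 60.5 mm as predicted. I'm relieving the load, then opening.

```bash

python3 -m inch '[[[0,0,-0.025],[0,0,0],0.3],[[0,0,0],[0,0,0],0.3]]' 10
python3 -m inch '[[[0,0,0],[0,0,0],0.54],[[0,0,0],[0,0,0],0.57],[[0,0,0],[0,0,0],0.6],[[0,0,0],[0,0,0],0.64],[[0,0,0],[0,0,0],0.66],[[0,0,0],[0,0,0],0.66]]'
python3 - <<'E'
from h import *
g=np.load('pose.npz')['g'];plan(T(g,(0,42,59))[0],g[2])
s=camera("side")
cv2.imwrite("pics/s9.png",cv2.resize(s[100:210,280:400],None,fx=6,fy=5,interpolation=cv2.INTER_CUBIC))
E
```

```text
time_s: 17.05
ee_pos: [0.534, -0.1588, 0.1059]
tcp_rot: [[0.982, 0.19, 0.001], [0.19, -0.982, -0.001], [0.001, 0.001, -1.0]]
force: [-0.0, 0.0, 6.7]
grip_width: 0.517
time_s: 17.55
ee_pos: [0.5337, -0.1587, 0.1052]
tcp_rot: [[0.982, 0.19, -0.0], [0.19, -0.982, 0.0], [-0.0, -0.0, -1.0]]
force: [0.4, 0.6, 0.1]
grip_width: 0.661
turn z units(5deg) total 0.01 (yaw 10.9 deg) shift units(40mm) total [0.009 0.001 0.023] tilt [-0.0003  0.0001] gp [ 0.5337 -0.1587  0.0599] F [0.37 0.58 0.05] w 0.661 t 17.55 q [-0.5   0.61  1.54 -0.    0.99 -0.69]
```

View pics/s9.png

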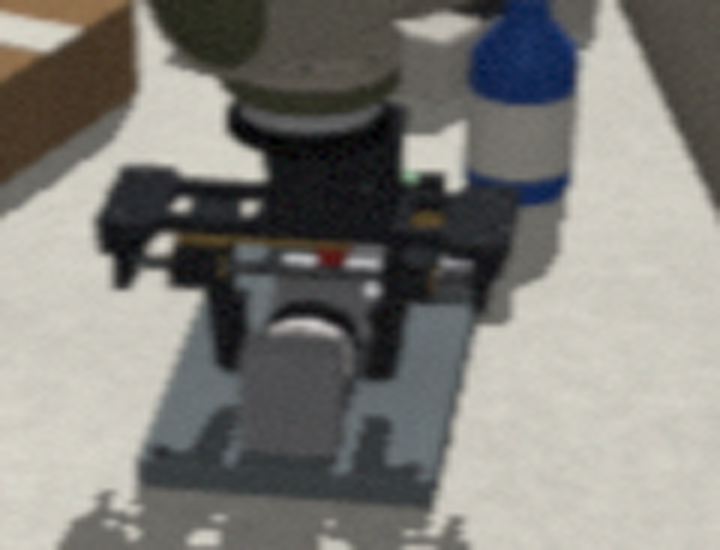

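```bash

python3 -m inch '[[[0,0,-0.2],[0,0,0],0.66],[[0,0,-0.5],[0,0,0],0.66],[[0,0,-0.6],[0,0,0],0.66],[[0,0,-0.6],[0,0,0],0.66],[[0,0,-0.6],[0,0,0],0.6],[[0,0,0],[0,0,0],0.6]]'
python3 - <<'E'
from h import *
g=np.load('pose.npz')['g'];plan(T(g,(0,-39.5,85))[0],g[2])
s=camera("side")
cv2.imwrite("pics/s10.png",cv2.resize(s[100:210,280:400],None,fx=6,fy=5,interpolation=cv2.INTER_CUBIC))
E
```

```text
time_s: 18.1
ee_pos: [0.5349, -0.1593, 0.2104]
tcp_rot: [[0.982, 0.19, 0.007], [0.19, -0.982, -0.004], [0.006, 0.005, -1.0]]
force: [-0.2, 0.1, 0.3]
grip_width: 0.602
turn z units(5deg) total 0.01 (yaw 10.9 deg) shift units(40mm) total [-0.025  2.013  2.002] tilt [ 0.0073 -0.004 ] gp [ 0.5352 -0.1595  0.1651] F [-0.22  0.07  0.29] w 0.602 t 18.10 q [-0.5   0.48  1.43  0.    1.23 -0.69]
```

View pics/s10.png

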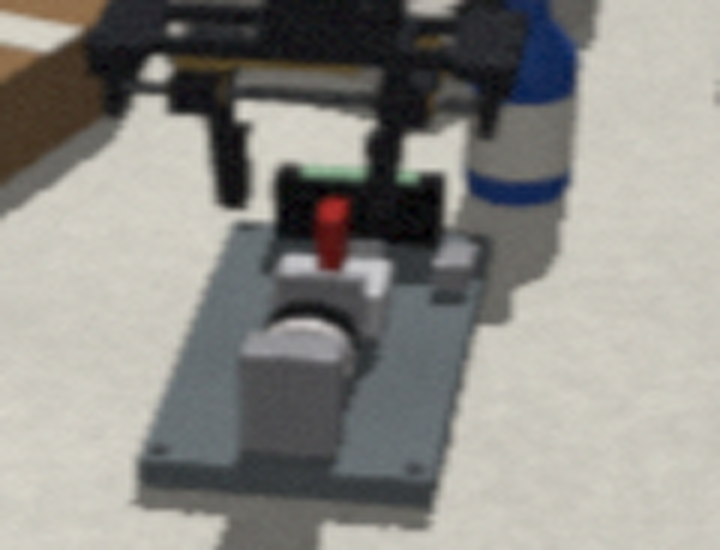

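The collar rests on the rods behind the anvil. Next I go to the tab.

```bash

python3 -m inch '[[[0,0.6,0],[0,0,0],0.6],[[0,0.8,0],[0,0,0],0.6],[[0,0.6,0],[0,0,0],0.6],[[0,0,0.4],[0,0,0],0.6],[[0,0,0.5],[0,0,0],0.6],[[0,0,0.4],[0,0,0],0.6],[[0,0,0],[0,0,0],0.6],[[0,0,0],[0,0,0],0.6]]'
python3 - <<'E'
from h import *
g=np.load('pose.npz')['g'];plan(T(g,(0,-39.5,85))[0],g[2])
E
```

```text
time_s: 18.82
ee_pos: [0.5486, -0.2371, 0.1525]
tcp_rot: [[0.982, 0.189, -0.002], [0.189, -0.982, 0.001], [-0.002, -0.002, -1.0]]
force: [-0.6, -0.4, -0.3]
grip_width: 0.602
turn z units(5deg) total 0.00 (yaw 10.9 deg) shift units(40mm) total [0.016 0.046 0.555] tilt [-0.0022  0.0015] gp [ 0.5485 -0.237   0.1072] F [-0.62 -0.35 -0.29] w 0.602 t 18.82 q [-0.61  0.6   1.37 -0.    1.17 -0.8 ]
```

```bash

python3 -m inch '[[[0.008,0.04,0.3],[0,0,0],0.6],[[0,0,0.25],[0,0,0],0.5],[[0,0,0],[0,0,0],0.4],[[0,0,0],[0,0,0],0.3],[[0,0,0],[0,0,0],0.2],[[0,0,0],[0,0,0],0.0],[[0,0,0],[0,0,0],0.0],[[0,0,0],[0,0,0],0.0]]' 30
python3 - <<'E'
from h import *
g=np.load('pose.npz')['g'];plan(T(g,(0,-39.5,85))[0],g[2])
R=telemetry.observe();print(R["tcp_rot"].T@R["force"],R["torque"])
E
```

```text
time_s: 19.48
ee_pos: [0.5495, -0.2389, 0.1318]
tcp_rot: [[0.982, 0.19, 0.0], [0.19, -0.982, -0.0], [0.0, 0.0, -1.0]]
force: [-1.1, -0.0, 2.6]
grip_width: 0.132
turn z units(5deg) total 0.00 (yaw 10.9 deg) shift units(40mm) total [-0.    -0.005  0.039] tilt [ 0.0002 -0.0004] gp [ 0.5495 -0.2389  0.0865] F [-1.11 -0.03  2.62] w 0.132 t 19.48 q [-0.61  0.63  1.39 -0.    1.12 -0.8 ]
[-1.09702057 -0.17911054 -2.617547  ] [ 0.07185423  0.16778567 -0.03617119]
```

```bash

python3 -m inch '[[[0,-0.1,0],[0,0,0],0.0],[[0,-0.15,0],[0,0,0],0.0],[[0,-0.15,0],[0,0,0],0.0],[[0,-0.15,0],[0,0,0],0.0],[[0,-0.15,0],[0,0,0],0.0],[[0,-0.1,0],[0,0,0],0.0],[[0,-0.05,0],[0,0,0],0.0],[[0,0,0],[0,0,0],0.0]]' 40
python3 - <<'E'
from h import *
g=np.load('pose.npz')['g'];plan(T(g,(0,-39.3+45,85))[0],g[2])
R=telemetry.observe();print(R["tcp_rot"].T@R["force"],R["torque"])
s=camera("side")
cv2.imwrite("pics/s11.png",cv2.resize(s[110:200,290:390],None,fx=8,fy=6,interpolation=cv2.INTER_CUBIC))
crop("t",camera("top"),310,160,120,90,6,"t11.png")
E
```

```text
time_s: 20.15
ee_pos: [0.5433, -0.2063, 0.1319]
tcp_rot: [[0.982, 0.189, 0.001], [0.189, -0.982, -0.003], [0.001, 0.003, -1.0]]
force: [-0.4, -4.6, 0.3]
grip_width: 0.137
turn z units(5deg) total 0.00 (yaw 10.9 deg) shift units(40mm) total [-0.003 -0.309  0.039] tilt [ 0.0014 -0.0027] gp [ 0.5434 -0.2064  0.0866] F [-0.38 -4.64  0.3 ] w 0.137 t 20.15 q [-0.57  0.61  1.45 -0.    1.09 -0.76]
[-1.24753212  4.48341839 -0.28972338] [-0.8475794  -0.00317881 -0.00257271]
```

View pics/s11.png

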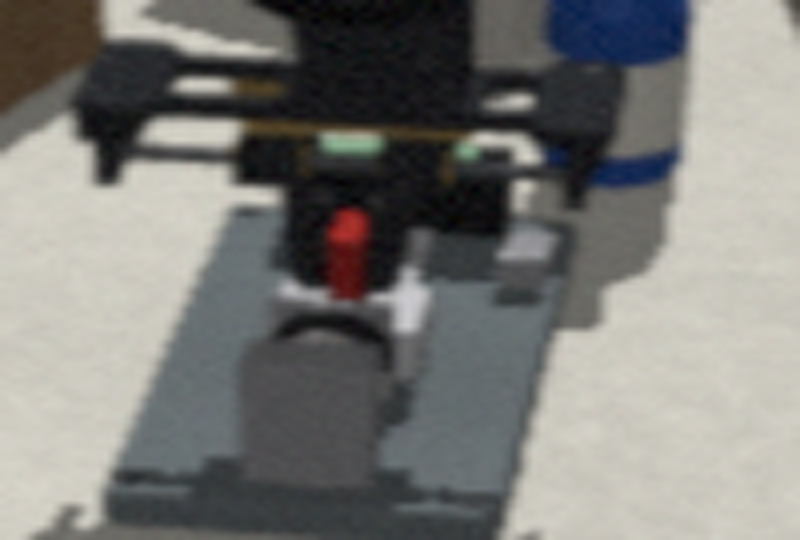

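View pics/t11.png

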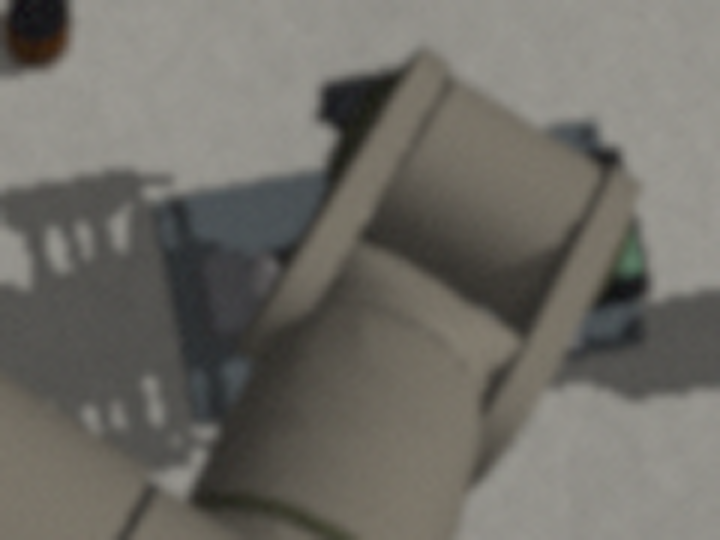

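```bash
cat > m.py <<'E'
from h import *
g=np.load('pose.npz')['g'];s=telemetry.observe();R=s["tcp_rot"];gp=s["ee_pos"]+R[:,2]*r.hold_point_z
d=gp[:2]-g[:2];print("TRAVEL mm %.2f"%((-d[0]*np.sin(g[2])+d[1]*np.cos(g[2]))*1000+39.3),"Ftool",(R.T@s["force"]).round(2),"w",s["grip_width"],"t",s["time_s"])
E
python3 -m inch '[[[0,-0.06,0],[0,0,0],0.0],[[0,-0.06,0],[0,0,0],0.0],[[0,0,0],[0,0,0],0.0]]' 40 >/dev/null; python3 m.py
python3 -m inch '[[[0,-0.04,0],[0,0,0],0.0],[[0,0,0],[0,0,0],0.0],[[0,0,0],[0,0,0],0.0]]' 40 >/dev/null; python3 m.py
python3 -m inch '[[[0,-0.04,0],[0,0,0],0.0],[[0,0,0],[0,0,0],0.0],[[0,0,0],[0,0,0],0.0]]' 40 >/dev/null; python3 m.py
```

```text
TRAVEL mm 37.18 Ftool [-1.11  6.19  0.39] w 0.13544234488764414 t 20.5
TRAVEL mm 38.61 Ftool [-1.31  6.85  0.64] w 0.131029849921018 t 20.75
TRAVEL mm 40.14 Ftool [-1.4   7.37 -0.02] w 0.12978539148303952 t 21.0
```

```bash

for i in 1 2 3; do :; done
python3 -m inch '[[[0,-0.03,0],[0,0,0],0.0],[[0,0,0],[0,0,0],0.0],[[0,0,0],[0,0,0],0.0]]' 40 >/dev/null; python3 m.py
python3 -m inch '[[[0,-0.03,0],[0,0,0],0.0],[[0,0,0],[0,0,0],0.0],[[0,0,0],[0,0,0],0.0]]' 40 >/dev/null; python3 m.py
python3 -m inch '[[[0,-0.03,0],[0,0,0],0.0],[[0,0,0],[0,0,0],0.0],[[0,0,0],[0,0,0],0.0]]' 40 >/dev/null; python3 m.py
python3 - <<'E'
from h import *
s=camera("side")
cv2.imwrite("pics/s12.png",cv2.resize(s[140:185,315:365],None,fx=14,fy=13,interpolation=cv2.INTER_CUBIC))
E
```

```text
TRAVEL mm 41.20 Ftool [-1.75  8.74  0.2 ] w 0.131940122428622 t 21.25
TRAVEL mm 42.23 Ftool [-2.62  7.8   0.  ] w 0.13460142702399827 t 21.5
TRAVEL mm 43.25 Ftool [-2.13  9.52  1.23] w 0.13492135753892856 t 21.75
```

View pics/s12.png

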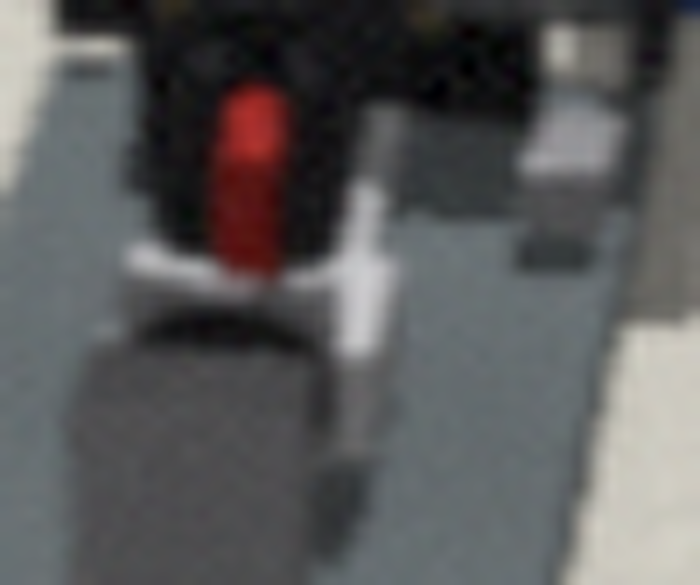

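```bash

python3 -m inch '[[[0,-0.03,0],[0,0,0],0.0],[[0,0,0],[0,0,0],0.0],[[0,0,0],[0,0,0],0.0]]' 40 >/dev/null; python3 m.py
python3 -m inch '[[[0,-0.02,0],[0,0,0],0.0],[[0,0,0],[0,0,0],0.0],[[0,0,0],[0,0,0],0.0]]' 40 >/dev/null; python3 m.py
```

```text
TRAVEL mm 44.30 Ftool [-2.69  9.66  1.06] w 0.12654150374768527 t 22.05
TRAVEL mm 44.94 Ftool [-2.05 11.1   1.43] w 0.13348596497628964 t 22.3
```

```bash

python3 -m inch '[[[0,0.025,0],[0,0,0],0.0],[[0,0.02,0],[0,0,0],0.0],[[0,0,0],[0,0,0],0.0]]' 40 >/dev/null; python3 m.py
python3 -m inch '[[[0,0,0],[0,0,0],0.15],[[0,0,0],[0,0,0],0.3],[[0,0,0],[0,0,0],0.5],[[0,0,0],[0,0,0],0.6],[[0,0,0],[0,0,0],0.6]]' ; python3 m.py
python3 -m inch '[[[0,0,-0.3],[0,0,0],0.6],[[0,0,-0.6],[0,0,0],0.6],[[0,0,-0.8],[0,0,0],0.6],[[0,0,-0.8],[0,0,0],0.6],[[0,0,-0.8],[0,0,0],0.6],[[-0.7,0,-0.3],[0,0,0],0.6],[[-0.9,0,0],[0,0,0],0.6],[[-0.9,0,0],[0,0,0],0.6]]'
python3 -m inch '[[[-0.9,0,0],[0,0,0],0.6],[[-0.9,0,0],[0,0,0],0.6],[[-0.9,0,0],[0,0,0],0.6],[[-0.5,0,0],[0,0,0],0.6],[[0,0,0],[0,0,0],0.6]]'
python3 - <<'E'
from h import *
s=camera("side");t=camera("top")
cv2.imwrite("pics/s13.png",cv2.resize(s[120:200,290:390],None,fx=8,fy=7,interpolation=cv2.INTER_CUBIC))
crop("t",t,320,170,110,70,7,"t13.png");cv2.imwrite("pics/t13f.png",t);cv2.imwrite("pics/s13f.png",s)
E
```

```text
TRAVEL mm 44.81 Ftool [-0.51  4.04 -2.01] w 0.13164631669434299 t 22.55
time_s: 22.97
ee_pos: [0.5408, -0.1936, 0.1312]
tcp_rot: [[0.982, 0.19, -0.0], [0.19, -0.982, 0.0], [-0.0, -0.0, -1.0]]
force: [-0.1, -0.6, 0.5]
grip_width: 0.429
TRAVEL mm 45.79 Ftool [-0.24  0.52 -0.46] w 0.4285509799421678 t 22.9667
time_s: 23.63
ee_pos: [0.4417, -0.2125, 0.2759]
tcp_rot: [[0.982, 0.191, 0.001], [0.191, -0.982, -0.001], [0.001, 0.001, -1.0]]
force: [-0.1, 0.1, 0.0]
grip_width: 0.604
time_s: 24.05
ee_pos: [0.3144, -0.237, 0.2755]
tcp_rot: [[0.982, 0.187, -0.001], [0.187, -0.982, 0.0], [-0.001, -0.0, -1.0]]
force: [-0.6, 0.0, 0.0]
grip_width: 0.599
```

View pics/s13.png

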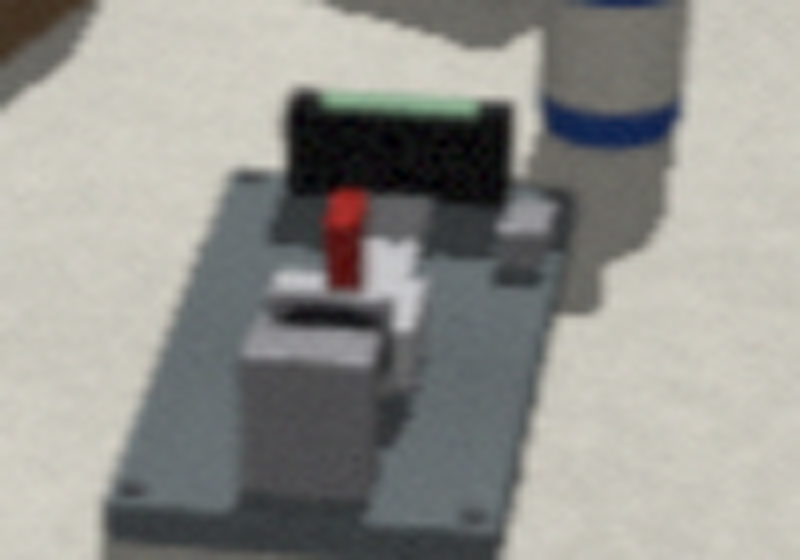

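View pics/t13.png

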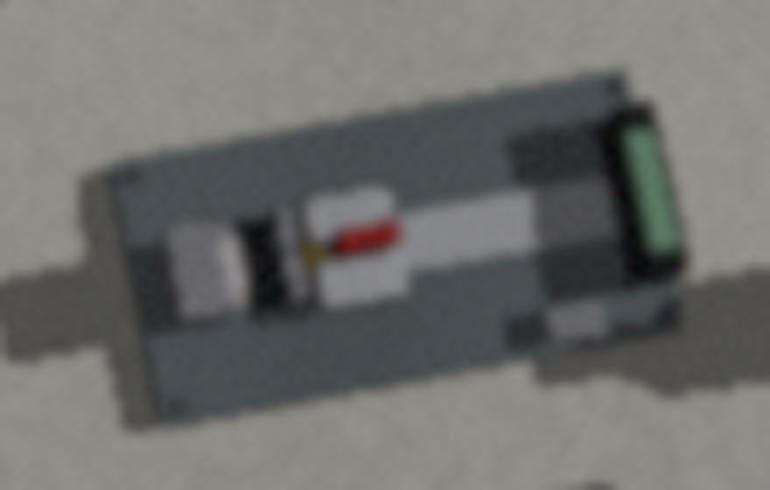

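The collar is clamped between the anvil and the tip plate, and the band is partly visible at (315,252) in the top crop. I'll measure the tab shift and the tip plate-to-carriage gap against the first picture.

```bash
python3 - <<'E'
from h import *
z=np.load("pose.npz");g=z["g"]
A=cv2.imread("pics/top0.png");B=cv2.imread("pics/t13f.png");S=cv2.imread("pics/side0.png");S2=cv2.imread("pics/s13f.png")
def red(im,box):
    x0,y0,x1,y1=box;c=im[y0:y1,x0:x1].astype(float);w=np.clip(c[...,2]-1.3*np.maximum(c[...,0],c[...,1])-10,0,None)
    yy,xx=np.mgrid[y0:y1,x0:x1];return np.array([(w*xx).sum(),(w*yy).sum()])/w.sum()
for n,a,b,box in(("top",A,B,(345,190,400,225)),("side",S,S2,(320,135,350,175))):
    ra,rb=red(a,box),red(b,box);P=ray_z(n,ra,.09);Q=ray_z(n,rb,.09);d=Q-P
    print(n,ra,rb,"shift gauge x,y mm",(d[0]*np.cos(g[2])+d[1]*np.sin(g[2]))*1e3,(-d[0]*np.sin(g[2])+d[1]*np.cos(g[2]))*1e3)
k=14
a=cv2.resize(A[195:218,345:400],None,fx=k,fy=k,interpolation=cv2.INTER_CUBIC);b=cv2.resize(B[195:218,345:400],None,fx=k,fy=k,interpolation=cv2.INTER_CUBIC)
im=np.vstack([a,b]);cv2.imwrite("pics/cmp.png",cv2.convertScaleAbs(im[:600,:800],alpha=1.4))
E
```

```text
top [368.18913624 204.34532502] [371.90905692 203.67099729] shift gauge x,y mm -0.07923773326450403 -12.955597153993553
side [331.91493817 155.08444023] [332.58356463 152.0074848 ] shift gauge x,y mm 0.5237821142059927 -17.094312488770594
```

```bash
python3 - <<'E'
import cv2;i=cv2.imread("pics/cmp.png");print(i.shape);cv2.imwrite("pics/cmp2.png",cv2.resize(i,(770,600)))
E
```

```text
(600, 770, 3)
```

View pics/cmp2.png

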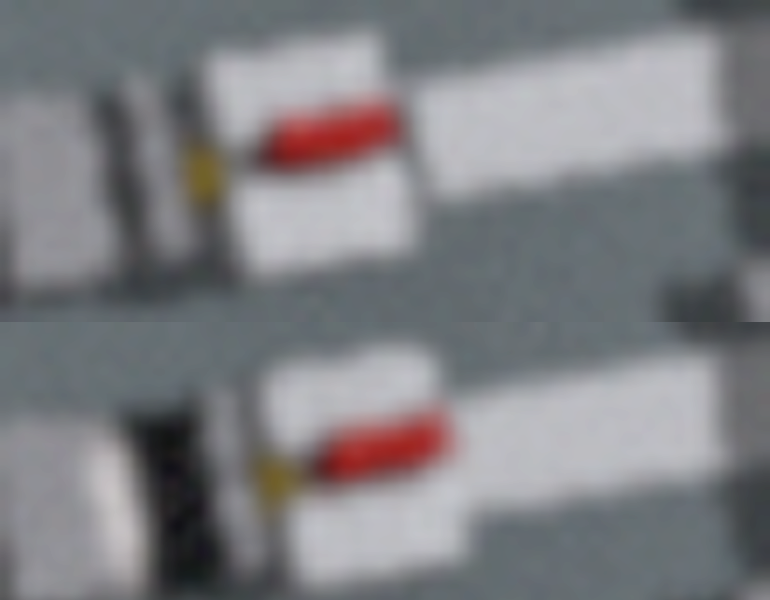

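Camera and FK agree: the jaw moved back about 14 mm in all (top 13, side 17, FK 14.1), and the plate-to-carriage gap shrank by about 4–5 mm with the band partly hidden. One last look at the whole scene.

View pics/t13f.png

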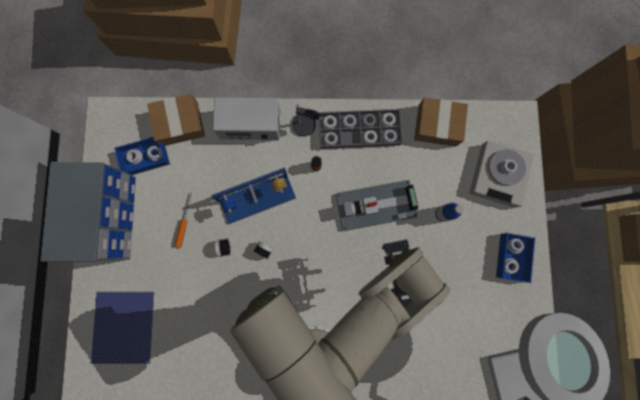

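Everything else is where it was: jar (316,163), bottle (450,211), screwdriver (182,225), the two table collars, and the brass and blue collars. The arm is clear of the gauge. I'm handing in.

```bash
python3 -c "
from workcell import ticket
print(ticket.sign_off())"
```

```text
the job is handed in; nothing more can be done
None
```

The job is done and handed in at about 24 s, with no verdict reported. I slid the jaw fully open, lifted the white-and-black collar off the middle peg and laid it on the rods. Then I slid the jaw shut on it, let go and moved the arm clear.

- **Jaw travel:** It ended at 44.8–44.9 mm by the arm's own position, measured from the open stop. The target for half way was 45 mm, so the tip should be about 5 mm in.
- **Push force:** It rose from about 7.4 N at first touch to about 11 N at the end. Friction plus a half-pressed spring should give 12 N.
- **Camera:** The overhead picture shows the collar held between the fixed jaw and the tip plate. The yellow band is partly hidden, and the gap behind the plate is about 4–5 mm smaller.
- **Other things:** All the bystanders look unmoved.

**Disagreements:**
- The two cameras put the jaw's net shift at 13 mm (top) and 17 mm (side), against 14.1 mm from the arm.
- With the collar in hand over the rods, the side camera showed it about 2.5 mm off centre. I trusted the arm's centring on the tab, and the collar seated at the expected height with almost no sideways force.

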